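# Find the full parts box by its weight and slide it home in the feeder

## Robot

A 7-joint arm with a two-finger parallel gripper is mounted at the origin on the work surface; the furniture and walls round the work are solid. World frame = base frame: x ahead of the robot, y to its left, z up, the work surface at z = 0. Lengths are in mm, angles in degrees, forces in N, time in s.
With the tool pointing down it reaches from about 400 to 850 mm from the base axis. Payload 10.4 kg.
Tool frame: the origin (TCP) lies between the finger pads; the fingertips stand 14 mm ahead of it and the grasp point (between the pads) lies 5 mm behind it; z points along the fingers, y is the direction in which the jaws open and shut (so a half turn about z gives the same grasp; the last joint's range is limited). The gripper opens to 87 mm and grips with 3 to 60 N. Pads are 19 mm wide; open, the fingers measure 117 mm over their backs; the gripper's body (75 mm by 190 mm) begins 51 mm behind the grasp point.
Start: joints at [-74.061, 19.034, -3.707, 83.658, 1.238, 77.344, -5.071], TCP at [185.164, 596.963, 236.576] pointing down, gripper open.
Joint ranges: [-148.97, 148.97], [-28.65, 121.19], [-84.17, 76.75], [9.2, 138.47], [-72.65, 252.65], [3.7, 117.97], [-149.18, 149.18]. Speed limits (degrees/s): [127.2, 127.2, 159.86, 159.86, 180, 180, 180].

## Interface

Orientations are given as a 3x3 rotation matrix whose columns are the frame's x, y, z axes.
In Python, from rig import ctrl gives the robot as it stands.
- The arm moves only by the tool send_rows, never from a script. Its argument "increments" is a list of rows, each a list of 3 entries, a list of its own where there are three numbers: the turn, a rotation vector about the tool's x, y, z in rad, then the shift along the tool's x, y, z in mm, then the gripper's target within -1 to 1 (fully open at 1, half-way at 0, shut at -1). A call has 1 to 20 rows; each row shifts and turns the pose as measured when the row begins, along the tool's axes as they then stand; what a row does not reach is not made up. A row lasts 1/10 s, in which the tool goes at most 50 mm and 8.59 degrees, less where a joint would pass 70% of its speed; a pose out of reach is approached as far as the arm can. A call with a gripper value outside its range is refused whole. The fingers move at their own pace and stop on an object; "newtons" is the grip in N (left out, the last holds). Time passes only in rows, so rows that do not move let the fingers close. It gives the time, the measured TCP pose, the force and the opening at its end, in the units of the state.
- ctrl.read_state(): the state, without advancing time (a new reading comes with each control period).
- ctrl.get_image(name): name is "side" or "top" or "wrist"; returns the picture (480x640x3 uint8, red, green, blue); there is no depth.
- ctrl.camera_info(name): a dict with "intrinsics" (3x3 intrinsics, pixels), "origin" and "attitude" of the camera in the world; the wrist camera has in their place "hand_eye" (4x4, takes a point from camera to tool coordinates, whose origin is the TCP and whose axes are the flange's). Camera axes: x right, y down, z forward; pixel columns grow to the right and rows downward; lengths in mm; the calibration is good to about 2 mm. A picture is of the moment at which its call begins: read the wrist's pose just before it. camera_info takes no time and is no camera call.
- ctrl.hand_in(): hands the job in, once; it reports no verdict.
The state is a dict: "time_s": time; "joint_pos": joint angles; "qvel": joint speeds; "joint_efforts": joint torques, N m; "tool_pos": TCP position; "ee_rot": TCP orientation; "ft_force": force on the tool from outside, world axes, zero at the start; "moment": the same for the moment, N m; "opening": opening from 0.0 (shut) to 1.0 (fully open).
Only numpy, scipy, OpenCV 4.12 (cv2) and the standard library are available. Lean on these libraries where they do the work, as an engineer would, in place of code of your own. Each camera call takes 0.05 s, during which the arm holds its last target.

## Task

On the riser shelf stand two closed parts boxes, alike but for the lid colour; one is nearly full, the other nearly empty. Lift the blue-lidded box well clear and stand it upright on the riser again, then lift the red-lidded one, to feel which is heavier; set the heavier box down in the aluminium feeder channel and slide it along gently until it sits fully home against the rubber buffer, with the orange tongue pushed in, never ramming the buffer. Leave the lighter box standing upright on the riser, and leave everything else where it is.

Things in the scene. Friction and masses are not known exactly. Their poses are not given: they have to be found in the camera images.
- blue_box: closed grey plastic parts box with a blue lid, 78 (x) x 52 (y) x 60 (z) mm, origin at the centre of its underside, z up; plain upright sides, to be gripped across the 52 mm width; the same turned half round. Contents hidden: one of the two boxes is nearly full (0.45 to 0.65 kg in all), the other nearly empty (0.18 to 0.26 kg); which is which changes every time
- red_box: closed grey plastic parts box with a red lid, 78 (x) x 52 (y) x 60 (z) mm, origin at the centre of its underside, z up; plain upright sides, to be gripped across the 52 mm width; the same turned half round. Contents hidden: one of the two boxes is nearly full (0.45 to 0.65 kg in all), the other nearly empty (0.18 to 0.26 kg); which is which changes every time
- riser: plywood riser shelf fixed over the big bins on the bench, 236 (x) x 865 (y) mm, its flat top 145 mm above the bench surface (z = 0.145); origin below its middle, at the height of the bench. The boxes and the feeder stand on its top
- feeder: aluminium feeder channel fixed to the riser, 210 (x) x 78 (y) x 33 (z) mm, origin at the centre of its underside, x along the channel from the open, flared mouth (x = -105 mm) to the closed end (x = +105 mm), z up. Its floor is 5 mm above the riser, its side walls reach 19 mm above the riser and stand 58 mm apart: a box goes in lengthwise with 3 mm to spare on each side
- feeder_mouth (a point): point on the channel floor (5 mm above the riser), on its centre line, 64 mm from the feeder's origin towards the mouth (feeder x = -64 mm), axes as the feeder's: a box whose underside centre is set here lies in the channel well clear of the stop, and can be slid from here along +x
- buffer (a joint): give (m) of the black rubber buffer (46 mm wide, 8 to 32 mm above the riser) on the yellow stop block clamped in the channel (knob top 46 mm above the riser). Its face lies at feeder x = 40 to 70 mm, different every time and not reported, so a box's home (origin at x = 1 to 31 mm) must be felt or seen. 0 = at rest, grows as pressed along +x, 3 N per mm, springs back; over 5 mm (15 N) is ramming
- tongue (a joint): small orange tongue in the middle of the buffer's face, 16 to 26 mm above the riser: 0 = standing 6 mm out of the face, grows as it is pushed in, 0.006 m = flush with the face (box fully home). Its spring is very light (under 0.6 N) and cannot push the heavier box back
- spring_dish: round black dish of springs, 92 mm wide, 24 mm high; bystander, leave it alone; origin at the centre of its underside
- masking_tape: roll of masking tape, 100 mm wide, 25 mm high; bystander, leave it alone; origin at the centre of its underside
- side_cutters: side cutters with red handles, 126 mm long; bystander, leave it alone; origin at the centre of its underside
- red_bin: small open red parts bin, 86 x 59 x 43 mm; bystander, leave it alone; origin at the centre of its underside
- nylon_block: cream nylon block, 90 x 58 x 26 mm; bystander, leave it alone; origin at the centre of its underside
- thread_gauge: steel thread gauge, 95 mm long; bystander, leave it alone; origin at the centre of its underside

How it is judged:
By the outcome, as a careful person would: the job done as asked, in the order asked, and still so for the second after the job is handed in, with the robot touching nothing.
It also fails if it takes over 72 s, if anything falls off the work surface, if the arm or the gripper's body presses on something with over 40 N, if the wrist force passes 120 N, or if a joint passes its speed limit or range.

## Working session

There is one attempt and no reset: what is moved stays moved. The work goes in short steps, Python scripts to look and compute and a tool call to move; the robot and the scene stay as the last step left them, time stands still between calls to the robot, and variables do not carry over. Pictures are saved under pics/ and viewed, and the job is handed in when it is done.

Besides the shell and the picture viewer there is one more tool, called after "Call:" as name([rows], argument=value, ...), one row to a line, values as JSON. send_rows: Moves the arm, as the interface text tells. Its arguments: {"type":"object","properties":{"increments":{"type":"array"},"newtons":{"type":"number"}},"required":["increments"]}

```bash
ls; mkdir -p pics
python3 - <<'E'
from rig import ctrl
import cv2
s=ctrl.read_state(); print(s)
for n in ["side","top","wrist"]:
    print(n,ctrl.camera_info(n))
    cv2.imwrite(f"pics/{n}0.png",ctrl.get_image(n)[:,:,::-1])
E
```

```text
pics
{'time_s': 0.0, 'joint_pos': array([-74.0631276 ,  19.07163887,  -3.70499673,  83.70506046,
         1.23794997,  77.34425203,  -5.07050658]), 'qvel': array([ 0.01358714, -0.03971176, -0.04737522, -0.00761177,  0.04787993,
       -0.01423672, -0.0134161 ]), 'joint_efforts': array([-1.07606971e-03, -6.23251963e+01,  2.40227545e-02, -3.89909112e+01,
       -6.14227192e-02,  3.95685935e-02,  1.28938705e-04]), 'tool_pos': array([185.06725436, 596.58855934, 235.7653789 ]), 'ee_rot': array([[-9.55111786e-01,  2.96245441e-01, -3.38564445e-04],
       [ 2.96245623e-01,  9.55110801e-01, -1.37454873e-03],
       [-8.38372371e-05, -1.41314593e-03, -9.99998998e-01]]), 'ft_force': array([-0.38795032,  0.81566358,  0.35888399]), 'moment': array([-0.00522328,  0.01179109, -0.00989664]), 'opening': 1.003391013978449}
side {'intrinsics': array([[595.29702125,   0.        , 318.6029541 ],
       [  0.        , 595.29702125, 241.33575234],
       [  0.        ,   0.        ,   1.        ]]), 'origin': array([  532.84526846, -1459.35130276,  1114.03659323]), 'attitude': array([[ 0.99963314, -0.0268
[... 343 characters left out ...]
.09796172]), 'attitude': array([[-0.01083208, -0.98943967,  0.14453998],
       [-0.99979036,  0.01322839,  0.01562815],
       [-0.01737514, -0.14434039, -0.98937554]])}
wrist {'intrinsics': array([[384.30283149,   0.        , 323.50638849],
       [  0.        , 384.30283149, 241.64789246],
       [  0.        ,   0.        ,   1.        ]]), 'hand_eye': array([[ 6.48004656e-04, -9.70132401e-01, -2.42575151e-01,
         6.64871707e+01],
       [ 9.99999786e-01,  6.51526060e-04,  6.57032487e-05,
        -5.60440242e-02],
       [ 9.43031819e-05, -2.42575141e-01,  9.70132616e-01,
        -1.47629285e+02],
       [ 0.00000000e+00,  0.00000000e+00,  0.00000000e+00,
         1.00000000e+00]])}
```

View pics/side0.png

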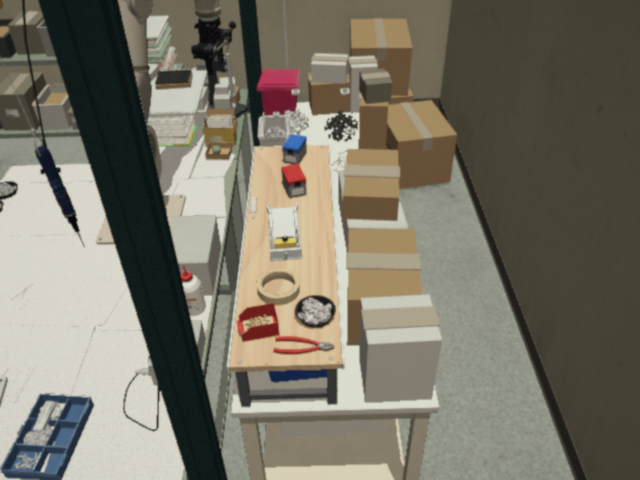

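View pics/top0.png

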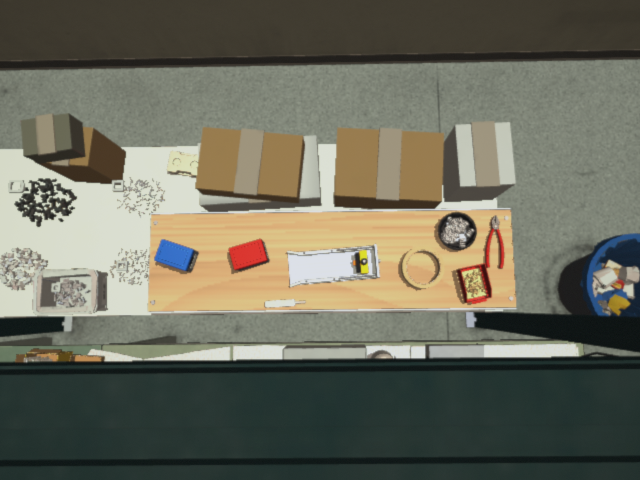

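View pics/wrist0.png

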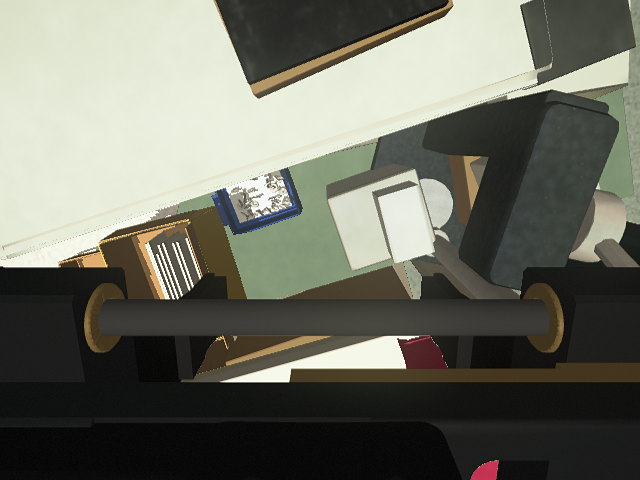

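Run:
```python
import cv2
im=cv2.imread("pics/top0.png")
cv2.imwrite("pics/c1.png",cv2.resize(im[220:300,140:290],None,fx=5.3,fy=5.3,interpolation=cv2.INTER_CUBIC))
cv2.imwrite("pics/c2.png",cv2.resize(im[230:300,275:395],None,fx=6.5,fy=6.5,interpolation=cv2.INTER_CUBIC))
```

```text
(no output)
```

View pics/c1.png

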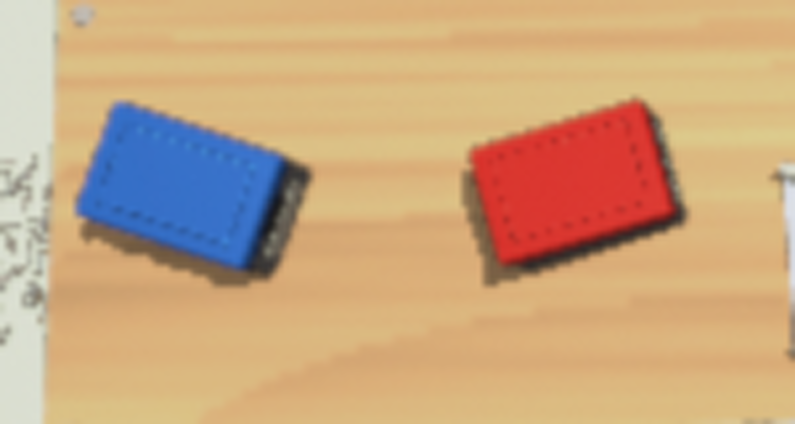

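View pics/c2.png

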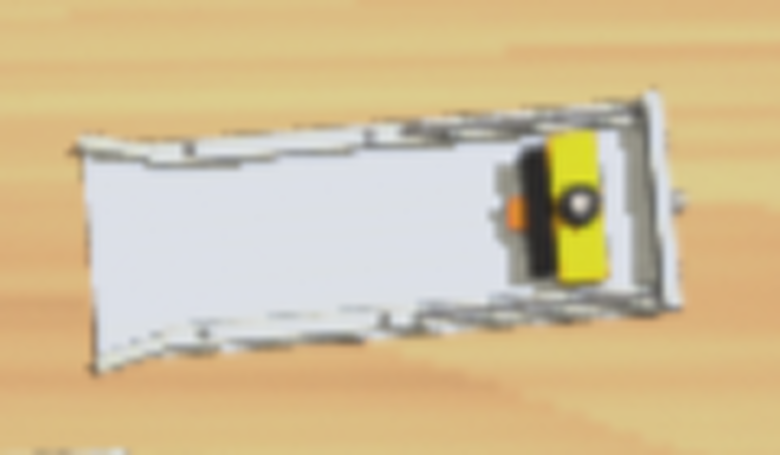

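```bash
cat > h.py <<'E'
import numpy as np, cv2
from rig import ctrl
def cam(name,st=None):
    c=ctrl.camera_info(name); K=c["intrinsics"]
    if name=="wrist":
        st=st or ctrl.read_state()
        H=c["hand_eye"]; R=st["ee_rot"]; return K,R@H[:3,:3],R@H[:3,3]+st["tool_pos"]
    return K,c["attitude"],c["origin"]
def px2w(cm,uv,z):
    K,R,o=cm; d=R@np.linalg.inv(K)@np.array([uv[0],uv[1],1.])
    return o+d*(z-o[2])/d[2]
def w2px(cm,p):
    K,R,o=cm; q=K@(R.T@(np.array(p,float)-o)); return q[:2]/q[2]
def shot(name,fn):
    st=ctrl.read_state(); im=ctrl.get_image(name)[:,:,::-1].copy(); cv2.imwrite("pics/"+fn,im); return im,cam(name,st)
E
python3 - <<'E'
from h import *
c=cam("top")
def go(pts,f,ox,oy,z,nm):
    P=np.array([px2w(c,(u/f+ox,v/f+oy),z)[:2] for u,v in pts]); print(nm,P.round(1).tolist(),"mean",P.mean(0).round(1),"sides",[round(float(np.linalg.norm(P[i]-P[i-1])),1) for i in range(len(P))]); return P
for nm,p in [("blue",[(118,100),(285,155),(243,268),(77,213)]),("red",[(470,148),(640,98),(675,212),(500,265)])]:
    P=go(p,5.3,140,220,205,nm); d=P[1]-P[0]+P[2]-P[3]; print(np.degrees(np.arctan2(d[1],d[0])))
P=go([(80,150),(652,93),(680,308),(95,372)],6.5,275,230,164,"feeder")
go([(652,93),(680,308)],6.5,275,230,178,"endtop")
go([(580,204)],6.5,275,230,191,"knob")
go([(85,155),(95,365)],6.5,275,230,150,"mouthfloor")
d=P[1]-P[0]+P[2]-P[3]; print(np.degrees(np.arctan2(d[1],d[0])))
for p in [(150,212),(512,209),(516,306),(152,312)]: print(px2w(c,p,145).round(1))
E
```

```text
blue [[510.3, 126.5], [485.6, 53.5], [437.2, 70.4], [461.7, 142.6]] mean [473.7  98.2] sides [51.3, 77.1, 51.2, 76.3]
-108.72280703230484
red [[487.6, -26.3], [508.3, -99.4], [458.9, -114.7], [437.2, -39.9]] mean [473.  -70.1] sides [52.2, 76.0, 51.7, 77.9]
-73.98260808606513
feeder [[478.0, -156.4], [496.1, -362.9], [418.7, -371.1], [398.3, -161.7]] mean [ 447.8 -263. ] sides [79.9, 207.3, 77.8, 210.4]
endtop [[494.6, -361.9], [418.0, -370.1]] mean [ 456.3 -366. ] sides [77.0, 77.0]
knob [[454.2, -334.8]] mean [ 454.2 -334.8] sides [0.0]
mouthfloor [[477.5, -157.0], [401.3, -160.5]] mean [ 439.4 -158.7] sides [76.3, 76.3]
-84.72496999715136
[583.5 177.4 145. ]
[ 578.8 -692.4  145. ]
[ 349.5 -688.3  145. ]
[344.7 164.2 145. ]
```

Run:
```python
from h import *
c=cam("top")
for p in [(68,318),(68,330),(472,315),(472,326)]:
    for z in (0,-700): print(p,z,px2w(c,p,z).round(0))
s=cam("side"); print(w2px(s,[185,597,236]),w2px(s,[0,0,0]),w2px(s,[0,0,600]))
im=cv2.imread("pics/side0.png")
cv2.imwrite("pics/c3.png",cv2.resize(im[0:200,60:330],None,fx=2.9,fy=2.9,interpolation=cv2.INTER_CUBIC))
im=cv2.imread("pics/top0.png")
cv2.imwrite("pics/c4.png",cv2.resize(im[230:360,0:240],None,fx=3.3,fy=3.3,interpolation=cv2.INTER_CUBIC))
```

```text
(68, 318) 0 [331. 432.   0.]
(68, 318) -700 [ 319.  769. -700.]
(68, 330) 0 [300. 431.   0.]
(68, 330) -700 [ 274.  767. -700.]
(472, 315) 0 [ 327. -620.    0.]
(472, 315) -700 [ 314. -785. -700.]
(472, 326) 0 [ 299. -618.    0.]
(472, 326) -700 [ 273. -783. -700.]
[214.83037387  64.48138475] [142.62321768 219.60099223] [91.33478632 24.54471736]
```

View pics/c3.png

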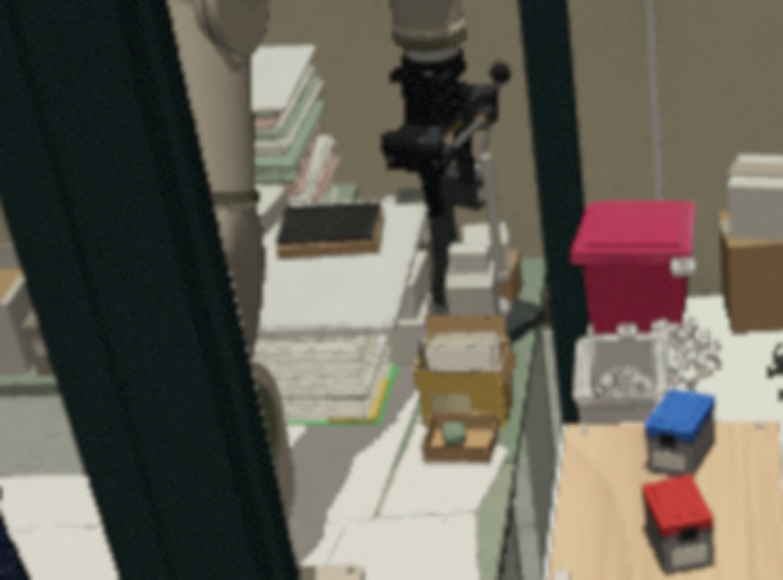

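View pics/c4.png

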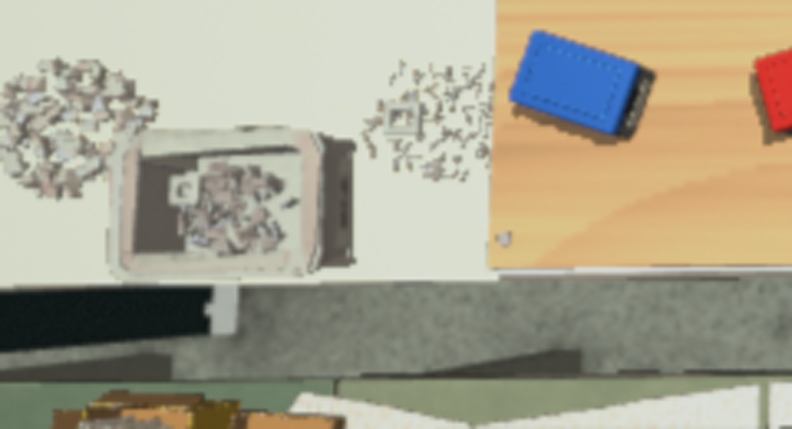

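Run:
```python
from h import *
s=cam("side");t=cam("top")
for y in (431,600,780,900):
  print(y,[w2px(s,[315,y,z]).round(0).tolist() for z in (-800,-400,0,200,400,600,800)])
  print('  top',[w2px(t,[315,y,z]).round(0).tolist() for z in (-800,-400,0,200,400,600,800)])
for y in (-620,-700,-785):
  print(y,[w2px(s,[310,y,z]).round(0).tolist() for z in (-800,-400,0,200,400,600,800)])
```

```text
431 [[270.0, 300.0], [263.0, 230.0], [254.0, 145.0], [249.0, 94.0], [243.0, 36.0], [236.0, -30.0], [228.0, -107.0]]
  top [[163.0, 318.0], [126.0, 320.0], [68.0, 324.0], [26.0, 327.0], [-32.0, 331.0], [-117.0, 336.0], [-253.0, 346.0]]
600 [[271.0, 274.0], [265.0, 206.0], [257.0, 122.0], [252.0, 73.0], [247.0, 17.0], [241.0, -46.0], [234.0, -118.0]]
  top [[121.0, 318.0], [75.0, 321.0], [4.0, 325.0], [-48.0, 328.0], [-120.0, 332.0], [-225.0, 338.0], [-392.0, 347.0]]
780 [[273.0, 249.0], [267.0, 182.0], [259.0, 100.0], [255.0, 53.0], [250.0, -0.0], [245.0, -60.0], [239.0, -128.0]]
  top [[77.0, 319.0], [22.0, 321.0], [-64.0, 325.0], [-127.0, 328.0], [-213.0, 333.0], [-339.0, 339.0], [-539.0, 348.0]]
900 [[273.0, 234.0], [268.0, 167.0], [261.0, 87.0], [257.0, 41.0], [252.0, -11.0], [247.0, -68.0], [242.0, -133.0]]
  top [[48.0, 319.0], [-14.0, 322.0], [-109.0, 326.0], [-179.0, 329.0], [-275.0, 333.0], [-415.0, 340.0], [-636.0, 349.0]]
-620 [[253.0, 539.0], [240.0, 473.0], [222.0, 383.0], [211.0, 323.0], [196.0, 250.0], [178.0, 157.0], [154.0, 36.0]]
-700 [[252.0, 566.0], [238.0, 502.0], [219.0, 413.0], [206.0, 354.0], [190.0, 280.0], [169.0, 185.0], [142.0, 59.0]]
-785 [[250.0, 597.0], [235.0, 535.0], [214.0, 448.0], [200.0, 390.0], [182.0, 315.0], [159.0, 219.0], [127.0, 88.0]]
```

Call:
send_rows([
  [[0,0,0],[0,0,-40],1],
  [[0,0,0],[0,0,-40],1],
  [[0,0,0],[0,0,-40],1],
  [[0,0,0],[0,0,-40],1],
  [[0,0,0],[-30,-28,0],1],
  [[0,0,0],[-30,-28,0],1],
  [[0,0,0],[-30,-28,0],1],
  [[0,0,0],[-30,-28,0],1],
  [[0,0,0],[-30,-28,0],1],
  [[0,0,0],[-30,-28,0],1],
  [[0,0,0],[-30,-28,0],1],
  [[0,0,0],[-30,-28,0],1],
  [[0,0,0],[-30,-28,0],1],
  [[0,0,0],[-30,-28,0],1],
])

```text
time_s: 1.55
tool_pos: [392.3, 230.9, 398.9]
ee_rot: [[-0.958, 0.287, -0.005], [0.287, 0.958, -0.006], [0.003, -0.007, -1.0]]
ft_force: [0.5, 0.3, 0.0]
opening: 1.001
```

Call:
send_rows([
  [[0,0,0],[-29,-26,0],1],
  [[0,0,0],[-29,-26,0],1],
  [[0,0,0],[-29,-26,0],1],
  [[0,0,0],[-29,-26,0],1],
  [[0,0,0.145],[0,0,0],1],
  [[0,0,0.145],[0,0,0],1],
  [[0,0,0.145],[0,0,0],1],
  [[0,0,0.145],[0,0,0],1],
  [[0,0,0.145],[0,0,0],1],
  [[0,0,0.145],[0,0,0],1],
  [[0,0,0.145],[0,0,0],1],
  [[0,0,0.145],[0,0,0],1],
  [[0,0,0.145],[0,0,0],1],
  [[0,0,0.145],[0,0,0],1],
  [[0,0,0.145],[0,0,0],1],
])

```text
time_s: 3.05
tool_pos: [476.7, 82.7, 397.2]
ee_rot: [[0.363, 0.932, -0.008], [0.932, -0.363, -0.007], [-0.01, -0.004, -1.0]]
ft_force: [-0.3, -0.2, 0.4]
opening: 1.0
```

Run:
```python
from h import *
im,c=shot("wrist","w1.png"); s=ctrl.read_state(); print(s["tool_pos"],s["ee_rot"],s["joint_pos"])
a=np.radians(-108.7); R=np.array([[np.cos(a),-np.sin(a)],[np.sin(a),np.cos(a)]])
for x,y in [(39,26),(39,-26),(-39,-26),(-39,26)]:
    p=np.array([473.7,98.2])+R@[x,y]; print(w2px(c,[*p,205]).round(0))
```

```text
[476.71481732  82.65151761 397.20188345] [[ 0.37196579  0.92821454 -0.00769574]
 [ 0.92819606 -0.3720192  -0.00733393]
 [-0.00967042 -0.00441518 -0.99994349]] [-40.63787475  -1.9753857   24.62288993  88.418365     1.10757465
  93.916714   -37.80050316]
[346. 245.]
[289. 248.]
[283. 161.]
[343. 158.]
```

View pics/w1.png

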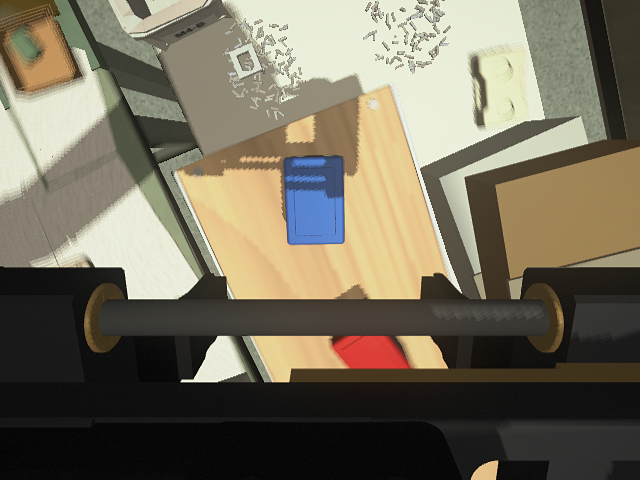

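```bash
cat >> h.py <<'E'
def todelta(p,yaw,st=None):
    """tool-frame turn and shift from the present pose to p, tool down with tool x at yaw (deg)"""
    from scipy.spatial.transform import Rotation as Ro
    st=st or ctrl.read_state(); R=st["ee_rot"]; a=np.radians(yaw); x=np.array([np.cos(a),np.sin(a),0]); z=np.array([0,0,-1.]); T=np.c_[x,np.cross(z,x),z]
    print("turn",Ro.from_matrix(R.T@T).as_rotvec().round(4),"shift",(R.T@(np.array(p)-st["tool_pos"])).round(1),"after turn",(T.T@(np.array(p)-st["tool_pos"])).round(1))
E
python3 - <<'E'
from h import *
im=cv2.imread("pics/w1.png"); cv2.imwrite("pics/c5.png",cv2.resize(im[145:255,270:360],None,fx=5,fy=5,interpolation=cv2.INTER_CUBIC))
c=cam("wrist")
P=np.array([px2w(c,p,205)[:2] for p in [(284,157),(342.5,156),(344,243.5),(289,244)]]); print(P.round(1),P.mean(0).round(1))
d=P[0]-P[3]+P[1]-P[2]; print(np.degrees(np.arctan2(d[1],d[0])))
todelta([473.5,98,300],71.3)
E
```

```text
[[464.  146.3]
 [511.1 128.3]
 [484.3  55. ]
 [437.5  73.2]] [474.2 100.7]
69.99922069437314
turn [-0.0047  0.0095 -0.0548] shift [14.  -8.3 97.1] after turn [13.5 -8.  97.2]
```

View pics/c5.png

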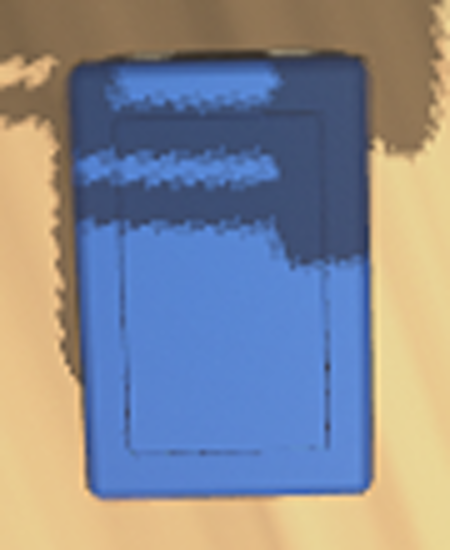

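Call:
send_rows([
  [[-0.005,0.0095,-0.055],[7,-4,30],1],
  [[0,0,0],[7,-4,40],1],
  [[0,0,0],[0,0,30],1],
  [[0,0,0],[0,0,0],1],
  [[0,0,0],[0,0,0],1],
])

```text
time_s: 3.6
tool_pos: [473.9, 98.6, 295.4]
ee_rot: [[0.307, 0.952, 0.002], [0.952, -0.307, 0.001], [0.002, 0.002, -1.0]]
ft_force: [0.1, 0.5, 0.4]
opening: 1.004
```

Run:
```python
from h import *
s=ctrl.read_state();print(s["ft_force"]); todelta([474,99.5,181],71)
```

```text
[0.09390316 0.4519353  0.42411379]
turn [ 0.0019 -0.0017  0.0196] shift [  0.7  -0.4 114.4] after turn [  0.8  -0.2 114.4]
```

Call:
send_rows([
  [[0,0,0.02],[1,0,25],1],
  [[0,0,0],[0,0,25],1],
  [[0,0,0],[0,0,25],1],
  [[0,0,0],[0,0,20],1],
  [[0,0,0],[0,0,15],1],
  [[0,0,0],[0,0,0],1],
  [[0,0,0],[0,0,0],1],
], newtons=30)

```text
time_s: 4.3
tool_pos: [482.0, 101.3, 195.1]
ee_rot: [[0.32, 0.947, 0.018], [0.947, -0.32, 0.007], [0.013, 0.014, -1.0]]
ft_force: [0.1, 0.1, 0.7]
opening: 1.0
```

Run:
```python
from h import *
s=ctrl.read_state();print(s["ft_force"]); todelta([474,99.5,181],71)
im,c=shot("wrist","w2.png")
```

```text
[0.1365123  0.07431479 0.65431541]
turn [ 0.0143 -0.0128  0.0062] shift [-4.5 -7.2 13.9] after turn [-4.4 -7.  14.1]
```

View pics/w2.png

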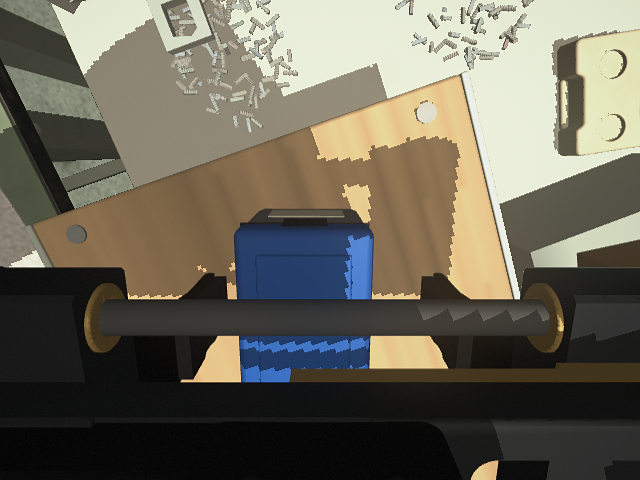

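Call:
send_rows([
  [[0.014,-0.013,0.006],[-4,-7,3],1],
  [[0,0,0],[0,0,4],1],
  [[0,0,0],[0,0,4],1],
  [[0,0,0],[0,0,0],1],
])

```text
time_s: 4.75
tool_pos: [475.0, 100.3, 186.3]
ee_rot: [[0.325, 0.946, 0.003], [0.946, -0.325, 0.001], [0.002, 0.002, -1.0]]
ft_force: [-0.2, 0.6, -0.3]
opening: 1.002
```

Run:
```python
from h import *
s=ctrl.read_state();print(s["ft_force"]); todelta([474,99.5,181],71)
```

```text
[-0.15843795  0.57258363 -0.28085286]
turn [ 0.0023 -0.0021  0.0003] shift [-1.1 -0.7  5.3] after turn [-1.1 -0.7  5.3]
```

Good. A final few mm, then close.

Call:
send_rows([
  [[0.002,-0.002,0],[-1,-0.7,5],1],
  [[0,0,0],[0,0,0],-1],
  [[0,0,0],[0,0,0],-1],
  [[0,0,0],[0,0,0],-1],
  [[0,0,0],[0,0,0],-1],
  [[0,0,0],[0,0,0],-1],
  [[0,0,0],[0,0,0],-1],
  [[0,0,0],[0,0,0],-1],
  [[0,0,0],[0,0,0],-1],
], newtons=30)

```text
time_s: 5.65
tool_pos: [474.0, 99.5, 180.9]
ee_rot: [[0.325, 0.946, 0.0], [0.946, -0.325, -0.0], [-0.0, 0.0, -1.0]]
ft_force: [0.4, 0.5, -0.5]
opening: 0.593
```

Run:
```python
from h import *
s=ctrl.read_state();print(s["ft_force"],s["moment"],s["tool_pos"],s["opening"]*87); todelta([474,99.5,181],71)
```

```text
[ 0.35859246  0.47715949 -0.53792692] [-0.11341691  0.04327284 -0.02285293] [473.95475288  99.48857671 180.85543326] 51.59113443289343
turn [0.0001 0.0002 0.0005] shift [ 0.   0.  -0.1] after turn [ 0.   0.  -0.1]
```

Call:
send_rows([
  [[0,0,0],[0,0,-10],-1],
  [[0,0,0],[0,0,-20],-1],
  [[0,0,0],[0,0,-20],-1],
  [[0,0,0],[0,0,-20],-1],
  [[0,0,0],[0,0,-10],-1],
  [[0,0,0],[0,0,0],-1],
  [[0,0,0],[0,0,0],-1],
  [[0,0,0],[0,0,0],-1],
  [[0,0,0],[0,0,0],-1],
])

```text
time_s: 6.55
tool_pos: [472.2, 98.7, 263.2]
ee_rot: [[0.326, 0.945, -0.004], [0.945, -0.326, -0.003], [-0.004, -0.003, -1.0]]
ft_force: [0.4, -0.3, -2.5]
opening: 0.594
```

Run:
```python
from h import *
s=ctrl.read_state();print(s["ft_force"],s["moment"],s["tool_pos"],s["opening"]*87,s["qvel"]); todelta([474,99.5,181],71)
im,c=shot("wrist","w3.png"); print(ctrl.read_state()["ft_force"])
shot("side","s3.png"); print(ctrl.read_state()["ft_force"])
```

```text
[ 0.41120647 -0.2881241  -2.495082  ] [-0.05832701  0.11649198  0.0592282 ] [472.1991186   98.66265652 263.24234657] 51.63851566081326 [ 0.04042159  0.22211011  0.06152705  0.64797432  0.0183073  -0.20099496
  0.14809831]
turn [-0.0034  0.0038 -0.0001] shift [ 1.7  1.7 82.2] after turn [ 1.4  1.4 82.2]
[-0.22673552  0.03267187 -3.22075503]
[-0.18020698  0.03856856 -2.69332786]
```

View pics/w3.png

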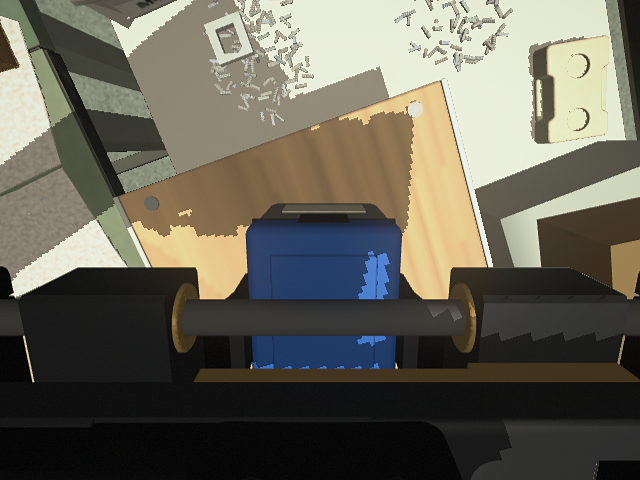

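Call:
send_rows([
  [[-0.003,0.004,0],[1.5,1.5,15],-1],
  [[0,0,0],[0,0,20],-1],
  [[0,0,0],[0,0,20],-1],
  [[0,0,0],[0,0,12],-1],
  [[0,0,0],[0,0,0],-1],
  [[0,0,0],[0,0,0],-1],
])

```text
time_s: 7.25
tool_pos: [474.0, 99.6, 193.5]
ee_rot: [[0.326, 0.945, -0.001], [0.945, -0.326, -0.0], [-0.001, -0.001, -1.0]]
ft_force: [-0.1, -0.6, -2.9]
opening: 0.596
```

Run:
```python
from h import *
s=ctrl.read_state();print(s["ft_force"]); todelta([474,99.5,181],71)
```

```text
[-0.11583805 -0.55593218 -2.86817833]
turn [-0.0008  0.0005 -0.0001] shift [-0.1  0.  12.5] after turn [-0.1  0.  12.5]
```

Call:
send_rows([
  [[-0.001,0,0],[0,0,5],-1],
  [[0,0,0],[0,0,4],-1],
  [[0,0,0],[0,0,2],-1],
  [[0,0,0],[0,0,1],-1],
  [[0,0,0],[0,0,0],-1],
  [[0,0,0],[0,0,0],-1],
])

```text
time_s: 7.85
tool_pos: [475.3, 100.0, 182.9]
ee_rot: [[0.326, 0.945, 0.003], [0.945, -0.326, 0.001], [0.002, 0.003, -1.0]]
ft_force: [0.5, 0.9, -2.2]
opening: 0.599
```

Run:
```python
from h import *
s=ctrl.read_state();print(s["ft_force"]); todelta([474,99.5,181],71)
```

```text
[ 0.51343036  0.85858712 -2.16291235]
turn [ 0.0029 -0.0021 -0.0001] shift [-0.9 -1.1  1.9] after turn [-0.9 -1.1  1.9]
```

Call:
send_rows([
  [[0.003,-0.002,0],[0,0,1],-1],
  [[0,0,0],[0,0,0.8],-1],
  [[0,0,0],[0,0,0],-1],
  [[0,0,0],[0,0,0],-1],
])

```text
time_s: 8.25
tool_pos: [475.4, 100.1, 181.2]
ee_rot: [[0.326, 0.945, -0.0], [0.945, -0.326, 0.0], [0.0, -0.0, -1.0]]
ft_force: [-0.1, 0.8, -2.9]
opening: 0.594
```

Run:
```python
from h import *
s=ctrl.read_state();print(s["ft_force"]); todelta([474,99.5,181],71)
```

```text
[-0.06059564  0.82112911 -2.945743  ]
turn [-0.0001 -0.0002 -0.0001] shift [-1.  -1.2  0.2] after turn [-1.  -1.2  0.2]
```

Call:
send_rows([
  [[0,0,0],[0,0,0.6],-1],
  [[0,0,0],[0,0,0],-1],
  [[0,0,0],[0,0,0.4],-1],
  [[0,0,0],[0,0,0],-1],
])

```text
time_s: 8.65
tool_pos: [475.6, 100.2, 180.9]
ee_rot: [[0.326, 0.946, 0.0], [0.946, -0.326, 0.001], [0.001, 0.0, -1.0]]
ft_force: [0.2, -0.7, -1.7]
opening: 0.595
```

Call:
send_rows([
  [[0,0,0],[0,0,0.4],-1],
  [[0,0,0],[0,0,0],-1],
  [[0,0,0],[0,0,0],1],
  [[0,0,0],[0,0,0],1],
  [[0,0,0],[0,0,0],1],
  [[0,0,0],[0,0,0],1],
  [[0,0,0],[0,0,0],1],
  [[0,0,0],[0,0,0],1],
  [[0,0,0],[0,0,0],1],
])

```text
time_s: 9.55
tool_pos: [476.2, 100.3, 180.8]
ee_rot: [[0.326, 0.945, 0.002], [0.945, -0.326, 0.001], [0.002, 0.001, -1.0]]
ft_force: [0.5, -0.4, 0.6]
opening: 0.994
```

Run:
```python
from h import *
s=ctrl.read_state();print(s["ft_force"],s["opening"]); todelta([474,99.5,300],71)
im,c=shot("wrist","w4.png")
```

```text
[ 0.45018954 -0.40860705  0.56818152] 0.9940741584213926
turn [ 0.0014 -0.0018 -0.0001] shift [  -1.3   -1.6 -119.2] after turn [  -1.5   -1.8 -119.2]
```

View pics/w4.png

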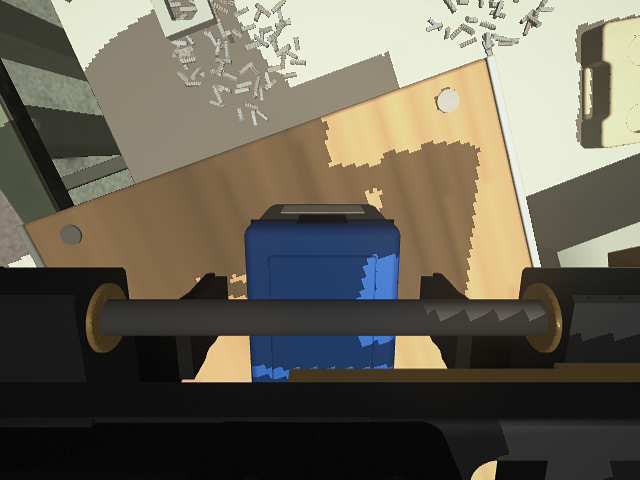

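Call:
send_rows([
  [[0,0,0],[0,0,-20],1],
  [[0,0,0],[0,0,-30],1],
  [[0,0,0],[0,0,-40],1],
  [[0,0,0],[0,0,-40],1],
  [[0,0,0],[-40,13.5,0],1],
  [[0,0,0],[-40,13.5,0],1],
  [[0,0,0],[-40,13.5,0],1],
  [[0,0,0],[-40,13,0],1],
  [[0,0,-0.122],[0,0,0],1],
  [[0,0,-0.122],[0,0,0],1],
  [[0,0,-0.122],[0,0,0],1],
  [[0,0,-0.122],[0,0,0],1],
  [[0,0,-0.122],[0,0,0],1],
  [[0,0,0],[0,0,0],1],
  [[0,0,0],[0,0,0],1],
])

```text
time_s: 11.1
tool_pos: [473.5, -76.6, 317.0]
ee_rot: [[-0.293, 0.956, 0.004], [0.956, 0.293, 0.001], [-0.001, 0.004, -1.0]]
ft_force: [-0.4, 0.2, 0.6]
opening: 0.998
```

Run:
```python
from h import *
s=ctrl.read_state();print(s["ft_force"],s["opening"]); todelta([473,-69.5,300],106)
im,c=shot("wrist","w5.png")
a=np.radians(106); R=np.array([[np.cos(a),-np.sin(a)],[np.sin(a),np.cos(a)]])
for x,y in [(39,26),(39,-26),(-39,-26),(-39,26)]:
    p=np.array([473,-70.1])+R@[x,y]; print(w2px(c,[*p,205]).round(0))
shot("top","t5.png")
```

```text
[-0.44422997  0.16182331  0.62778836] 0.9976835786257043
turn [0.0043 0.0005 0.0178] shift [ 6.9  1.5 17. ] after turn [ 7.   1.5 17. ]
[288. 177.]
[366. 178.]
[361. 288.]
[288. 287.]
```

View pics/w5.png

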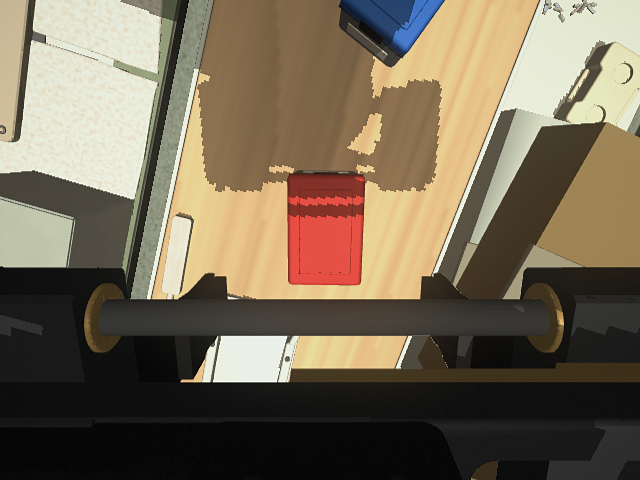

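Call:
send_rows([
  [[0.004,0,0.018],[8,1,20],1],
  [[0,0,0],[0,0,30],1],
  [[0,0,0],[0,0,30],1],
  [[0,0,0],[0,0,20],1],
  [[0,0,0],[0,0,10],1],
  [[0,0,0],[0,0,0],1],
  [[0,0,0],[0,0,0],1],
])

```text
time_s: 11.9
tool_pos: [473.4, -68.2, 204.9]
ee_rot: [[-0.263, 0.965, 0.004], [0.965, 0.263, -0.0], [-0.001, 0.003, -1.0]]
ft_force: [0.1, -0.6, 0.8]
opening: 0.997
```

Run:
```python
from h import *
s=ctrl.read_state();print(s["ft_force"],s["opening"]); todelta([472.5,-68.5,181],106)
im,c=shot("wrist","w6.png")
```

```text
[ 0.12418808 -0.63574999  0.76978863] 0.9968690715652881
turn [ 0.0035  0.001  -0.0136] shift [-0.  -1.  23.9] after turn [-0.  -0.9 23.9]
```

View pics/w6.png

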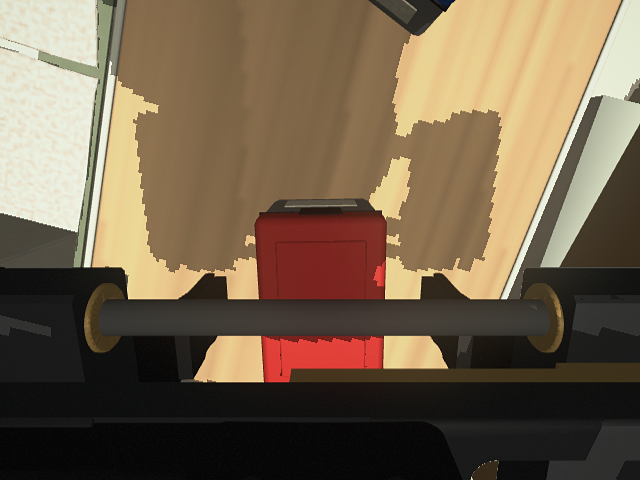

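Call:
send_rows([
  [[0.004,0,-0.01],[0,-1,8],1],
  [[0,0,0],[0,0,8],1],
  [[0,0,0],[0,0,5],1],
  [[0,0,0],[0,0,0],1],
  [[0,0,0],[0,0,0],1],
])

```text
time_s: 12.45
tool_pos: [473.7, -68.4, 184.2]
ee_rot: [[-0.273, 0.962, 0.003], [0.962, 0.273, -0.0], [-0.001, 0.003, -1.0]]
ft_force: [0.4, -0.4, 0.1]
opening: 1.0
```

Run:
```python
from h import *
s=ctrl.read_state();print(s["ft_force"],s["opening"]); todelta([472.5,-68.5,181],106)
```

```text
[ 0.36462953 -0.41759743  0.10163726] 1.000137929027961
turn [ 0.0028  0.0013 -0.0029] shift [ 0.3 -1.2  3.2] after turn [ 0.3 -1.2  3.2]
```

Call:
send_rows([
  [[0.003,0.001,-0.003],[0,-1,3],1],
  [[0,0,0],[0,0,0],-1],
  [[0,0,0],[0,0,0],-1],
  [[0,0,0],[0,0,0],-1],
  [[0,0,0],[0,0,0],-1],
  [[0,0,0],[0,0,0],-1],
  [[0,0,0],[0,0,0],-1],
  [[0,0,0],[0,0,0],-1],
  [[0,0,0],[0,0,0],-1],
], newtons=35)

```text
time_s: 13.35
tool_pos: [472.9, -68.7, 181.5]
ee_rot: [[-0.276, 0.961, 0.0], [0.961, 0.276, -0.0], [-0.0, 0.0, -1.0]]
ft_force: [-0.5, 0.7, 0.2]
opening: 0.596
```

Run:
```python
from h import *
s=ctrl.read_state();print(s["ft_force"],s["opening"]*87,s["tool_pos"]); todelta([472.5,-68.5,181],106)
```

```text
[-0.49035183  0.66682242  0.1916051 ] 51.84893927172554 [472.9491973  -68.74865781 181.52334416]
turn [0.0003 0.0002 0.0003] shift [ 0.4 -0.4  0.5] after turn [ 0.4 -0.4  0.5]
```

Call:
send_rows([
  [[0,0,0],[0,0,-10],-1],
  [[0,0,0],[0,0,-20],-1],
  [[0,0,0],[0,0,-20],-1],
  [[0,0,0],[0,0,-20],-1],
  [[0,0,0],[0,0,-10],-1],
  [[0,0,0],[0,0,0],-1],
  [[0,0,0],[0,0,0],-1],
  [[0,0,0],[0,0,0],-1],
  [[0,0,0],[0,0,0],-1],
])

```text
time_s: 14.25
tool_pos: [468.8, -68.8, 261.1]
ee_rot: [[-0.275, 0.961, -0.011], [0.961, 0.275, -0.002], [0.001, -0.011, -1.0]]
ft_force: [-0.5, 0.9, -6.1]
opening: 0.597
```

Run:
```python
from h import *
s=ctrl.read_state();print(s["ft_force"],s["moment"],s["opening"]*87,s["tool_pos"])
im,c=shot("wrist","w7.png"); print(ctrl.read_state()["ft_force"])
shot("top","t7.png"); print(ctrl.read_state()["ft_force"])
```

```text
[-0.4945874   0.93033839 -6.10579829] [-0.0818262   0.03170123 -0.0160667 ] 51.95234208063372 [468.84072445 -68.84084383 261.0606073 ]
[-0.37752372 -0.37223557 -5.73332805]
[-0.34016785  0.07432736 -5.74909422]
```

View pics/w7.png

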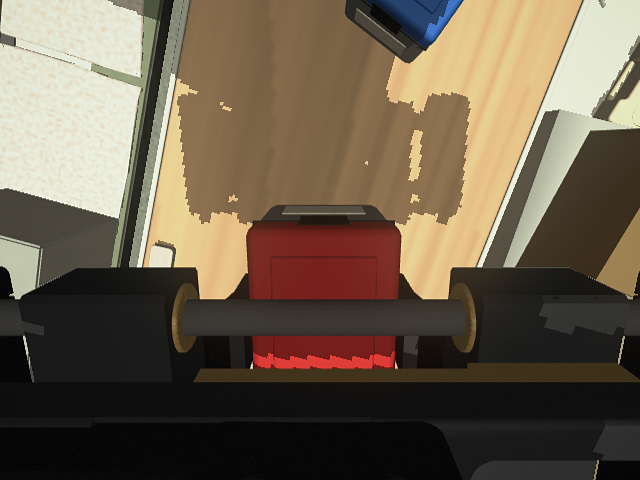

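Call:
send_rows([
  [[0.002,0.011,0],[0,0,-20],-1],
  [[0,0,0],[-20,-7,-25],-1],
  [[0,0,0],[-30,-10.5,-25],-1],
  [[0,0,0],[-30,-10.5,0],-1],
  [[0,0,0],[-30,-10.5,0],-1],
  [[0,0,0],[-30,-10.5,0],-1],
  [[0,0,0],[-30,-10.5,0],-1],
  [[0,0,0],[-30,-10.5,0],-1],
  [[0,0,0],[-30,-10.5,0],-1],
  [[0,0,0],[-30,-10.5,0],-1],
  [[0,0,0],[-25,-8,0],-1],
  [[0,0,0],[-10,-4,0],-1],
  [[0,0,0.09],[0,0,0],-1],
  [[0,0,0.09],[0,0,0],-1],
  [[0,0,0],[0,0,0],-1],
  [[0,0,0],[0,0,0],-1],
])

```text
time_s: 15.95
tool_pos: [452.2, -391.3, 325.1]
ee_rot: [[-0.104, 0.994, -0.026], [0.995, 0.104, 0.007], [0.009, -0.025, -1.0]]
ft_force: [0.4, -0.4, -5.5]
opening: 0.593
```

Run:
```python
from h import *
s=ctrl.read_state();print(s["ft_force"],s["qvel"].max()); todelta([450,-390,330],95.2)
im,c=shot("wrist","w8.png"); cv2.imwrite("pics/w8r.png",im); np.save("w8cam.npy",np.c_[c[0],c[1],c[2]])
f=np.array([447.8,-263]); a=np.radians(-84.8); R=np.array([[np.cos(a),-np.sin(a)],[np.sin(a),np.cos(a)]])
for x,y,z in [(-105,39,19),(-105,-39,19),(105,-39,33),(105,39,33),(0,29,19),(0,-29,19)]:
    print((x,y,z),w2px(c,[*(f+R@[x,y]),145+z]).round(0))
shot("top","t8.png")
```

```text
[ 0.414975   -0.43077794 -5.49671578] 0.4390227848753404
turn [-0.0249 -0.0092  0.0132] shift [ 1.5 -2.2 -4.8] after turn [ 1.5 -2.1 -4.9]
(-105, 39, 19) [ 403. -105.]
(-105, -39, 19) [ 288. -105.]
(105, -39, 33) [288. 204.]
(105, 39, 33) [389. 206.]
(0, 29, 19) [381.  62.]
(0, -29, 19) [303.  61.]
```

View pics/w8.png

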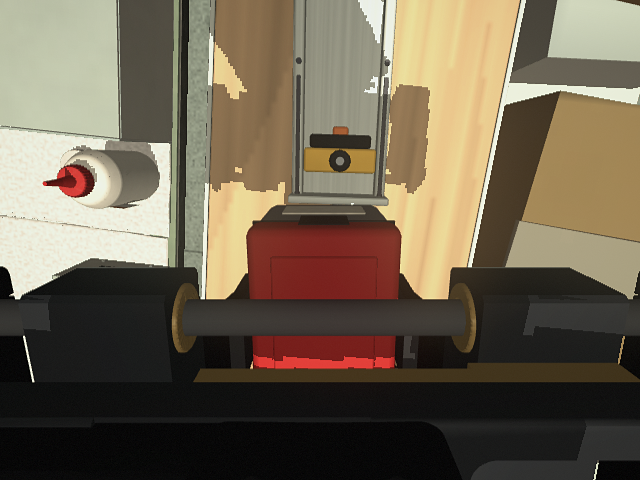

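Run:
```python
from h import *
im=cv2.imread("pics/w8.png"); cv2.imwrite("pics/c8.png",cv2.resize(im[0:215,270:410],None,fx=2.75,fy=2.75,interpolation=cv2.INTER_CUBIC))
cv2.imwrite("pics/c8b.png",cv2.resize(im[60:215,270:410],None,fx=5,fy=3.8,interpolation=cv2.INTER_CUBIC))
```

```text
(no output)
```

View pics/c8b.png

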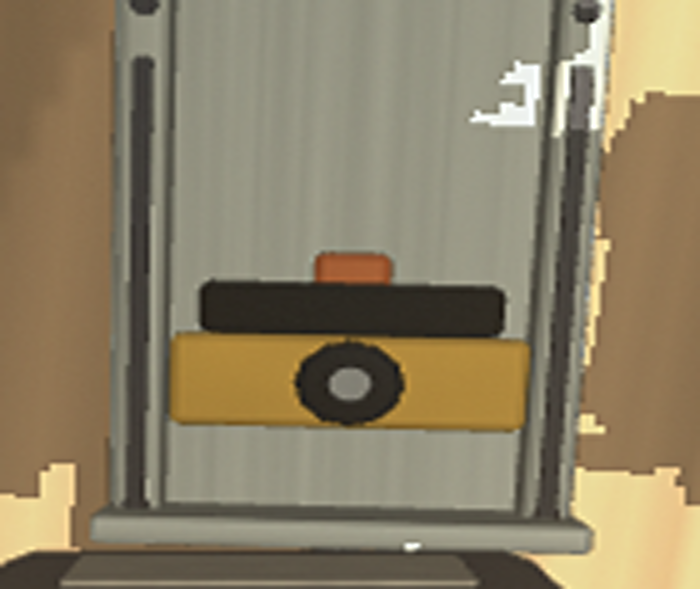

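View pics/c8.png

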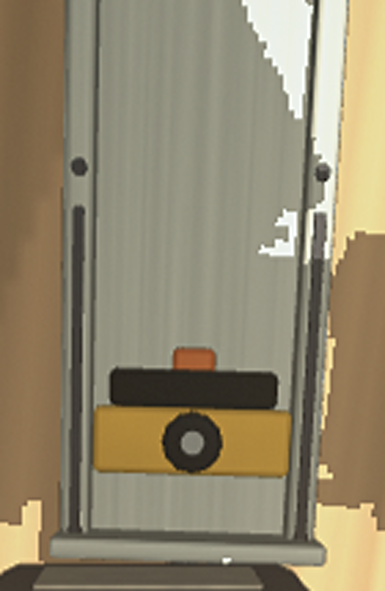

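Run:
```python
from h import *
M=np.load("w8cam.npy"); c=(M[:,:3],M[:,3:6],M[:,6])
f=lambda p,z: px2w(c,(270+p[0]/5,60+p[1]/3.8),z)[:2]
m1=(f((142,60),164)+f((582,68),164))/2; m2=(f((137,505),164)+f((548,515),164))/2
print(m1,m2, np.degrees(np.arctan2(*(m2-m1)[::-1])), np.linalg.norm(f((142,60),164)-f((582,68),164)))
b=(f((145,3),164)+f((587,10),164))/2; print("bolts",b,f((145,3),164),f((587,10),164))
print("knob",f((349,384),191)); print("bufferface",f((352,283),177),"tongue",f((354,253),171))
e=[f((95,530),178),f((592,540),178)];print("end",e,np.mean(e,0),np.linalg.norm(e[0]-e[1]))
# top bits: knob earlier 454.2,-334.8
t=cam("top"); 
im=cv2.imread("pics/t8.png"); cv2.imwrite("pics/ct8.png",cv2.resize(im[230:300,275:395],None,fx=6.5,fy=6.5,interpolation=cv2.INTER_CUBIC))
```

```text
[ 449.45537367 -273.35909647] [ 456.5384822  -361.01340188] -85.38012045930205 65.97792525158054
bolts [ 448.82874948 -262.8786696 ] [ 416.08249419 -265.51794485] [ 481.57500477 -260.23939435]
knob [ 454.11376001 -334.26595526]
bufferface [ 452.62662868 -315.3918148 ] tongue [ 452.35233718 -309.42929264]
end [array([ 418.72651879, -367.58444176]), array([ 495.0087585 , -361.36698353])] [ 456.86763864 -364.47571265] 76.53520027945837
```

View pics/ct8.png

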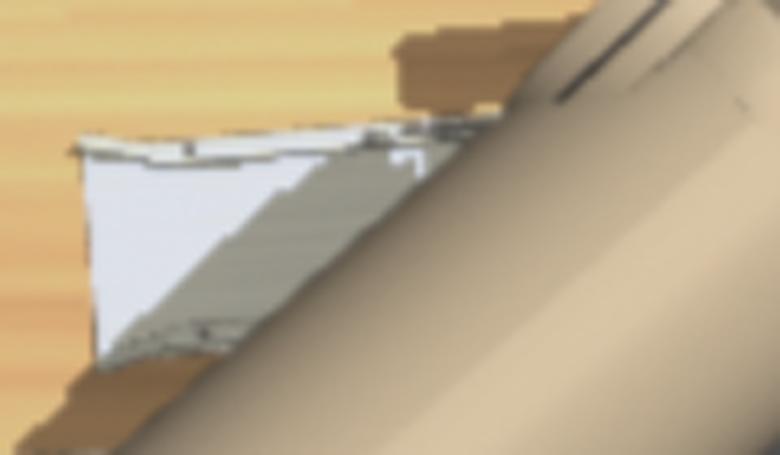

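Call:
send_rows([
  [[-0.025,-0.009,0.02],[20,0,0],-1],
  [[0,0,0],[30,0,0],-1],
  [[0,0,0],[25,0,0],-1],
  [[0,0,0],[0,0,0],-1],
  [[0,0,0],[0,0,0],-1],
  [[0,0,0],[0,0,0],-1],
])

```text
time_s: 16.65
tool_pos: [445.2, -313.8, 325.1]
ee_rot: [[-0.092, 0.996, 0.002], [0.996, 0.092, 0.001], [0.0, 0.002, -1.0]]
ft_force: [0.7, -0.4, -5.8]
opening: 0.593
```

Run:
```python
from h import *
s=ctrl.read_state();print(s["ft_force"],s["qvel"].max()); todelta([443.2,-198,230],94.9)
im,c=shot("wrist","w9.png"); np.save("w9cam.npy",np.c_[c[0],c[1],c[2]])
cv2.imwrite("pics/c9.png",cv2.resize(im[0:215,270:430],None,fx=4.5,fy=2.75,interpolation=cv2.INTER_CUBIC))
```

```text
[ 0.68170464 -0.42756768 -5.7673202 ] 0.6848216547724295
turn [ 0.0019 -0.0004  0.0069] shift [115.4   8.5  95.1] after turn [115.5   7.9  95.1]
```

View pics/c9.png

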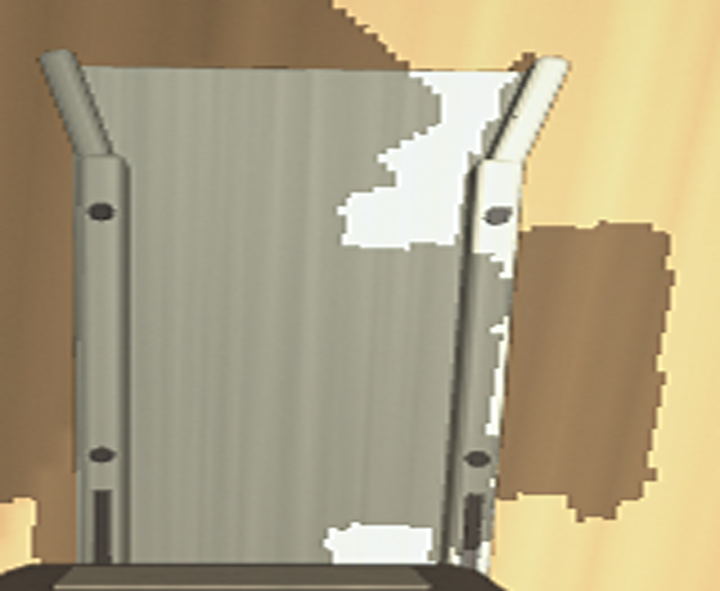

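Run:
```python
from h import *
M=np.load("w9cam.npy"); c=(M[:,:3],M[:,3:6],M[:,6])
f=lambda p,z=164: px2w(c,(270+p[0]/4.5,p[1]/2.75),z)[:2]
ms=[]
for n,a,b in [("bolt1",(101,212),(498,215)),("bolt2",(102,455),(478,459)),("tips",(55,52),(555,62)),("flare",(95,155),(505,160))]:
    A,B=f(a),f(b); m=(A+B)/2; ms.append(m); d=B-A; print(n,m.round(1),np.linalg.norm(d).round(1),"yaw from cross",np.degrees(np.arctan2(d[1],d[0]))-90)
d=ms[1]-ms[0]; print(np.degrees(np.arctan2(d[1],d[0])),np.linalg.norm(d)); d=ms[1]-ms[2]; print(np.degrees(np.arctan2(d[1],d[0])),np.linalg.norm(d))
# grip offset
ci=ctrl.camera_info("wrist"); H=ci["hand_eye"]; K=ci["intrinsics"]
for v in (219,221,223):
  r=H[:3,:3]@np.linalg.inv(K)@[323,v,1]; print(v,(H[:3,3]+r*(-24-H[2,3])/r[2])[0])
im=cv2.imread("pics/w9.png"); cv2.imwrite("pics/c10.png",cv2.resize(im[195:275,230:420],None,fx=4,fy=4,interpolation=cv2.INTER_CUBIC))
```

```text
bolt1 [ 444. -198.] 66.0 yaw from cross -85.30587099182006
bolt2 [ 448.9 -262.9] 66.0 yaw from cross -85.65427843780775
tips [ 441.  -159.7] 80.5 yaw from cross -86.3184610973114
flare [ 442.6 -184. ] 67.4 yaw from cross -85.69203835740724
-85.65983738264163 65.11162482992059
-85.62666379878888 103.50350029833726
219 42.710660001693824
221 42.04595263546523
223 41.37953784091092
```

View pics/c10.png

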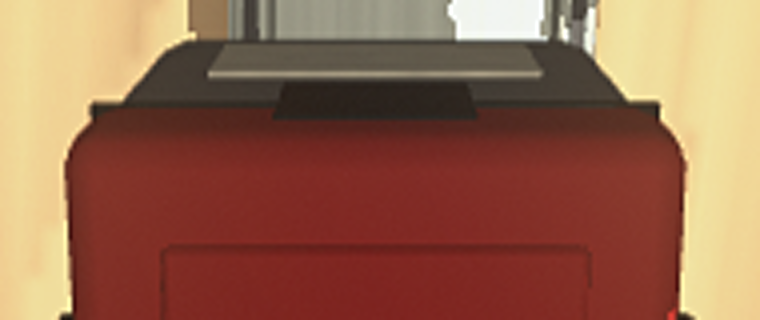

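Call:
send_rows([
  [[0,0,0.015],[30,2,10],-1],
  [[0,0,0],[40,2,20],-1],
  [[0,0,0],[37,2,20],-1],
  [[0,0,0],[0,0,20],-1],
  [[0,0,0],[0,0,0],-1],
  [[0,0,0],[0,0,0],-1],
  [[0,0,0],[0,0,0],-1],
])

```text
time_s: 17.4
tool_pos: [441.4, -211.9, 254.5]
ee_rot: [[-0.063, 0.998, 0.002], [0.998, 0.063, -0.006], [-0.006, 0.002, -1.0]]
ft_force: [-0.7, -0.7, -6.3]
opening: 0.593
```

Run:
```python
from h import *
s=ctrl.read_state();print(s["ft_force"],s["qvel"].max()); todelta([444.5,-206.1,190],94.4)
```

```text
[-0.70308336 -0.69885682 -6.26935962] 0.5707100984878034
turn [ 0.002   0.0065 -0.0134] shift [ 6.   3.4 64.5] after turn [ 5.6  3.6 64.5]
```

Call:
send_rows([
  [[0.002,0.006,-0.013],[6,3.5,10],-1],
  [[0,0,0],[0,0,20],-1],
  [[0,0,0],[0,0,10],-1],
  [[0,0,0],[0,0,0],-1],
  [[0,0,0],[0,0,0],-1],
])

```text
time_s: 17.9
tool_pos: [446.4, -208.0, 214.8]
ee_rot: [[-0.074, 0.997, 0.003], [0.997, 0.074, -0.002], [-0.002, 0.003, -1.0]]
ft_force: [-0.7, -0.2, -5.5]
opening: 0.595
```

Run:
```python
from h import *
s=ctrl.read_state();print(s["ft_force"],s["qvel"].max()); todelta([444.5,-206.1,190],94.4)
```

```text
[-0.68617929 -0.24563082 -5.48736199] 0.6382153544541026
turn [ 0.0029  0.0021 -0.0027] shift [ 2.1 -1.8 24.8] after turn [ 2.1 -1.8 24.8]
```

Call:
send_rows([
  [[0.003,0.002,-0.003],[2,-1.8,5],-1],
  [[0,0,0],[0,0,4],-1],
  [[0,0,0],[0,0,0],-1],
  [[0,0,0],[0,0,0],-1],
])

```text
time_s: 18.3
tool_pos: [445.2, -206.2, 206.5]
ee_rot: [[-0.077, 0.997, 0.002], [0.997, 0.077, -0.0], [-0.0, 0.002, -1.0]]
ft_force: [-0.1, 0.7, -5.4]
opening: 0.596
```

Run:
```python
from h import *
s=ctrl.read_state();print(s["ft_force"],s["qvel"].max()); todelta([444.5,-206.1,190],94.4)
im,c=shot("wrist","w11.png")
cv2.imwrite("pics/c11.png",cv2.resize(im[100:300,220:430],None,fx=3.7,fy=3,interpolation=cv2.INTER_CUBIC))
shot("side","s11.png")
```

```text
[-0.09778988  0.66320199 -5.44739778] 0.10350222806491356
turn [0.0017 0.0002 0.0007] shift [ 0.2 -0.7 16.5] after turn [ 0.2 -0.7 16.5]
```

View pics/c11.png

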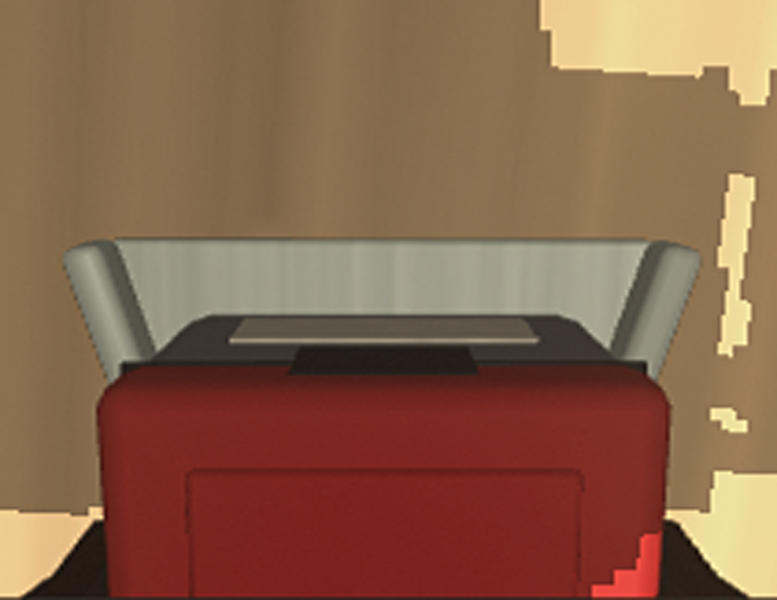

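Call:
send_rows([
  [[0.002,0,0],[0,-0.3,6],-1],
  [[0,0,0],[0,0,5],-1],
  [[0,0,0],[0,0,3],-1],
  [[0,0,0],[0,0,0],-1],
  [[0,0,0],[0,0,0],-1],
])

```text
time_s: 18.9
tool_pos: [444.8, -206.2, 191.2]
ee_rot: [[-0.078, 0.997, -0.001], [0.997, 0.078, -0.0], [-0.0, -0.001, -1.0]]
ft_force: [1.0, 0.4, -5.8]
opening: 0.596
```

Run:
```python
from h import *
s=ctrl.read_state();print(s["ft_force"],s["moment"]); todelta([444.5,-206.1,187],94.4)
```

```text
[ 1.00862517  0.43982432 -5.78113889] [-0.10577275  0.06231828 -0.01643356]
turn [-0.0006  0.0002  0.0008] shift [ 0.1 -0.3  4.2] after turn [ 0.1 -0.3  4.2]
```

Call:
send_rows([
  [[0,0,0],[0,0,2],-1],
  [[0,0,0],[0,0,1.5],-1],
  [[0,0,0],[0,0,0],-1],
  [[0,0,0],[0,0,0],-1],
])

```text
time_s: 19.3
tool_pos: [445.0, -206.3, 187.6]
ee_rot: [[-0.078, 0.997, -0.0], [0.997, 0.078, -0.0], [-0.0, -0.0, -1.0]]
ft_force: [0.0, 0.1, -5.4]
opening: 0.595
```

Call:
send_rows([
  [[0,0,0],[0,0,0.8],-1],
  [[0,0,0],[0,0,0],-1],
  [[0,0,0],[0,0,0],-1],
])

```text
time_s: 19.6
tool_pos: [445.1, -206.3, 186.9]
ee_rot: [[-0.078, 0.997, 0.0], [0.997, 0.078, -0.0], [-0.0, 0.0, -1.0]]
ft_force: [0.8, 0.5, -6.1]
opening: 0.597
```

Call:
send_rows([
  [[0,0,0],[0,0,0.6],-1],
  [[0,0,0],[0,0,0],-1],
  [[0,0,0],[0,0,0],-1],
])

```text
time_s: 19.9
tool_pos: [445.2, -206.3, 186.6]
ee_rot: [[-0.078, 0.997, 0.0], [0.997, 0.078, -0.0], [-0.0, 0.0, -1.0]]
ft_force: [-0.4, -0.5, -6.4]
opening: 0.595
```

Call:
send_rows([
  [[0,0,0],[0,0,0.6],-1],
  [[0,0,0],[0,0,0],-1],
  [[0,0,0],[0,0,0],-1],
])

```text
time_s: 20.2
tool_pos: [445.4, -206.4, 186.6]
ee_rot: [[-0.078, 0.997, 0.001], [0.997, 0.078, 0.0], [0.0, 0.001, -1.0]]
ft_force: [-0.1, 0.7, -4.6]
opening: 0.593
```

Call:
send_rows([
  [[0,0,0],[0,0,0.3],-1],
  [[0,0,0],[0,0,0],0.5],
  [[0,0,0],[0,0,0],0.5],
  [[0,0,0],[0,0,0],0.5],
  [[0,0,0],[0,0,0],0.5],
  [[0,0,0],[0,0,0],0.5],
])

```text
time_s: 20.8
tool_pos: [447.0, -207.0, 187.7]
ee_rot: [[-0.078, 0.997, 0.005], [0.997, 0.078, -0.001], [-0.001, 0.005, -1.0]]
ft_force: [-0.5, -0.0, -0.6]
opening: 0.749
```

Run:
```python
from h import *
s=ctrl.read_state();print(s["ft_force"],s["moment"],s["opening"]); todelta([444.5,-206.3,188],94.4)
im,c=shot("wrist","w12.png")
cv2.imwrite("pics/c12.png",cv2.resize(im[100:300,220:430],None,fx=3.7,fy=3,interpolation=cv2.INTER_CUBIC))
```

```text
[-0.45876946 -0.04184163 -0.59125228] [-0.098684   -0.03143889 -0.01486921] 0.7488414883054713
turn [0.0046 0.0012 0.0009] shift [ 0.9 -2.4 -0.3] after turn [ 0.9 -2.5 -0.3]
```

View pics/c12.png

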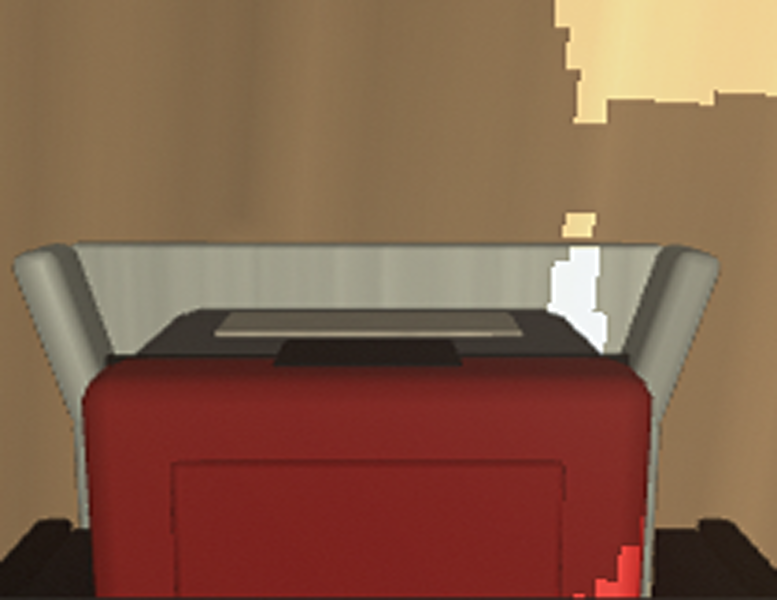

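Call:
send_rows([
  [[0.005,0.001,0.001],[0,-2,0],0.5],
  [[0,0,0],[0,0,0],0.5],
  [[0,0,0],[0,0,0],0.5],
])

```text
time_s: 21.15
tool_pos: [444.8, -207.2, 187.6]
ee_rot: [[-0.076, 0.997, -0.001], [0.997, 0.076, -0.0], [-0.0, -0.001, -1.0]]
ft_force: [0.3, 0.3, -0.4]
opening: 0.748
```

Run:
```python
from h import *
s=ctrl.read_state();print(s["ft_force"],s["moment"],s["opening"]); todelta([444.55,-206.3,188],94.4)
```

```text
[ 0.2878842   0.26534056 -0.4227659 ] [-0.08961576  0.06309429  0.03009051] 0.7483056284471821
turn [-0.0008  0.0001 -0.0003] shift [ 0.9 -0.2 -0.4] after turn [ 0.9 -0.2 -0.4]
```

Call:
send_rows([
  [[0,0,0],[0,-0.2,0],-1],
  [[0,0,0],[0,0,0],-1],
  [[0,0,0],[0,0,0],-1],
  [[0,0,0],[0,0,0],-1],
  [[0,0,0],[0,0,0],-1],
  [[0,0,0],[0,0,0],-1],
], newtons=12)

```text
time_s: 21.75
tool_pos: [444.8, -207.2, 187.7]
ee_rot: [[-0.077, 0.997, -0.0], [0.997, 0.077, -0.0], [-0.0, -0.0, -1.0]]
ft_force: [0.4, 0.4, -0.6]
opening: 0.598
```

Run:
```python
from h import *
s=ctrl.read_state();print(s["ft_force"],s["moment"],s["opening"]*87); todelta([444.55,-206.3,188],94.4)
```

```text
[ 0.36224325  0.44130872 -0.62581241] [-0.10925549  0.08433353 -0.07658774] 52.00393238812419
turn [-0.0005  0.0003 -0.0002] shift [ 0.9 -0.2 -0.3] after turn [ 0.9 -0.2 -0.3]
```

Call:
send_rows([
  [[0,0,0],[-2,0,0],-1],
  [[0,0,0],[-3,0,0],-1],
  [[0,0,0],[-4,0,0],-1],
  [[0,0,0],[-4,0,0],-1],
  [[0,0,0],[-4,0,0],-1],
  [[0,0,0],[-3,0,0],-1],
  [[0,0,0],[0,0,0],-1],
])

```text
time_s: 22.45
tool_pos: [447.4, -220.9, 187.7]
ee_rot: [[-0.083, 0.997, -0.002], [0.996, 0.083, 0.01], [0.011, -0.002, -1.0]]
ft_force: [-1.2, -1.9, -1.5]
opening: 0.599
```

```bash
cat > st.py <<'E'
from h import *
u=np.array([.0767,-.9971]);n=np.array([-u[1],u[0]]);o=np.array([448.9,-262.9])
def st():
    s=ctrl.read_state(); d=s["tool_pos"][:2]-o; f=s["ft_force"]
    print("along",(d@u-3).round(2),"lat(+world x side)",(d@n).round(2),"z",s["tool_pos"][2].round(2),"F along",(f[:2]@u).round(2),"F lat",(f[:2]@n).round(2),"Fz",f[2].round(2),"open",(s["opening"]*87).round(2))
    d3=s["tool_pos"].copy(); d3[2]=187.6; todelta([*(o+(d@u)*u),187.6],94.4,s)
st()
E
python3 st.py
```

```text
Traceback (most recent call last):
  File "st.py", line 7, in <module>
    st()
    ~~^^
  File "st.py", line 5, in st
    print("along",(d@u-3).round(2),"lat(+world x side)",(d@n).round(2),"z",s["tool_pos"][2].round(2),"F along",(f[:2]@u).round(2),"F lat",(f[:2]@n).round(2),"Fz",f[2].round(2),"open",(s["opening"]*87).round(2))
                                                                                                                                                                                       ^^^^^^^^^^^^^^^^^^^^^^^
AttributeError: 'float' object has no attribute 'round'
```

```bash
sed -i 's/(s\["opening"\]\*87).round(2)/round(float(s["opening"])*87,2)/' st.py; python3 st.py
```

```text
along -44.97 lat(+world x side) 1.71 z 187.65 F along 1.78 F lat -1.29 Fz -1.46 open 52.1
turn [-0.0017 -0.0105  0.0066] shift [ 0.  -1.7  0.1] after turn [ 0.  -1.7  0.1]
```

Call:
send_rows([
  [[-0.002,-0.01,0.007],[-3,-1.7,0],-1],
  [[0,0,0],[-3,0,0],-1],
  [[0,0,0],[-3,0,0],-1],
  [[0,0,0],[-3,-0.5,0],-1],
  [[0,0,0],[-3,0,0],-1],
  [[0,0,0],[-3,0,0],-1],
  [[0,0,0],[0,0,0],-1],
])

```text
time_s: 23.15
tool_pos: [446.9, -235.9, 187.6]
ee_rot: [[-0.078, 0.997, 0.001], [0.997, 0.078, 0.004], [0.004, 0.001, -1.0]]
ft_force: [1.8, 0.8, -0.7]
opening: 0.597
```

```bash
python3 st.py
```

```text
along -30.03 lat(+world x side) 0.12 z 187.63 F along -0.66 F lat 1.88 Fz -0.75 open 51.96
turn [ 0.001  -0.0041  0.0014] shift [ 0.  -0.1  0. ] after turn [ 0.  -0.1  0. ]
```

Call:
send_rows([
  [[0.001,-0.004,0.001],[-3,0,0],-1],
  [[0,0,0],[-3,-0.2,0],-1],
  [[0,0,0],[-3,-0.2,0],-1],
  [[0,0,0],[-3,-0.2,0],-1],
  [[0,0,0],[-3,-0.2,0],-1],
  [[0,0,0],[-3,-0.2,0],-1],
  [[0,-0.004,0],[-3,-0.2,0],-1],
  [[0,0,0],[-3,-0.2,0],-1],
  [[0,0,0],[-3,-0.2,0],-1],
  [[0,0,0],[-3,-0.2,0],-1],
  [[0,0,0],[0,0,0],-1],
])

```text
time_s: 24.25
tool_pos: [447.9, -262.0, 187.7]
ee_rot: [[-0.081, 0.997, -0.001], [0.997, 0.081, 0.001], [0.002, -0.001, -1.0]]
ft_force: [0.4, 0.8, -0.2]
opening: 0.593
```

```bash
python3 st.py;python3 - <<'E'
from h import *
im,c=shot("side","s13.png")
cv2.imwrite("pics/c13.png",cv2.resize(im[170:280,220:350],None,fx=5,fy=5,interpolation=cv2.INTER_CUBIC))
E
```

```text
along -3.96 lat(+world x side) -0.91 z 187.66 F along -0.72 F lat 0.5 Fz -0.23 open 51.58
turn [-0.0006 -0.0015  0.0046] shift [-0.   0.9  0.1] after turn [0.  0.9 0.1]
```

View pics/c13.png

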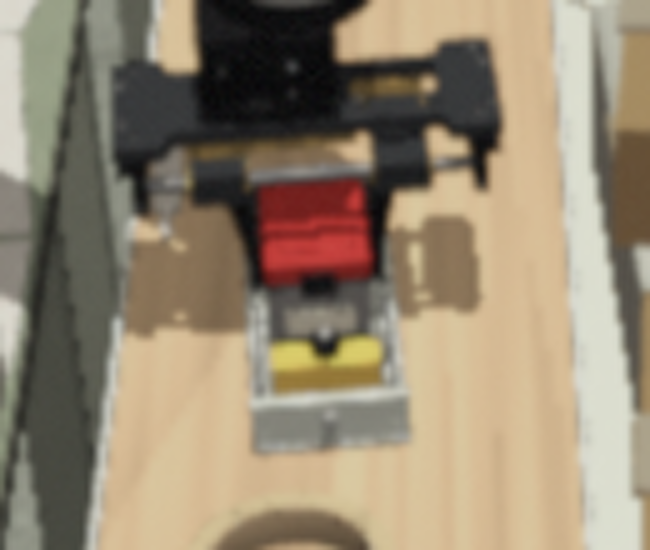

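Call:
send_rows([
  [[0,-0.002,0.004],[-2,0.7,0],-1],
  [[0,0,0],[-2,0,0],-1],
  [[0,0,0],[-2,0,0],-1],
  [[0,0,0],[-2,0,0],-1],
  [[0,0,0],[-2,0,0],-1],
  [[0,0,0],[0,0,0],-1],
])

```text
time_s: 24.9
tool_pos: [449.3, -269.0, 187.7]
ee_rot: [[-0.079, 0.997, -0.003], [0.997, 0.079, 0.004], [0.004, -0.002, -1.0]]
ft_force: [0.8, 0.9, -0.7]
opening: 0.596
```

```bash
python3 st.py
```

```text
along 3.09 lat(+world x side) -0.06 z 187.68 F along -0.86 F lat 0.86 Fz -0.67 open 51.85
turn [-0.0024 -0.004   0.0026] shift [-0.   0.1  0.1] after turn [-0.   0.1  0.1]
```

Call:
send_rows([
  [[-0.002,-0.004,0.002],[-1.5,0,0],-1],
  [[0,0,0],[-1.5,0,0],-1],
  [[0,0,0],[-1.5,0,0],-1],
  [[0,0,0],[-1.5,0,0],-1],
  [[0,0,0],[0,0,0],-1],
])

```text
time_s: 25.4
tool_pos: [449.8, -272.8, 187.7]
ee_rot: [[-0.078, 0.997, -0.001], [0.997, 0.078, 0.003], [0.003, -0.001, -1.0]]
ft_force: [0.3, 1.0, -0.1]
opening: 0.602
```

```bash
python3 st.py
```

```text
along 6.9 lat(+world x side) 0.14 z 187.66 F along -1.0 F lat 0.39 Fz -0.13 open 52.36
turn [-0.0011 -0.0029  0.0016] shift [-0.  -0.1  0.1] after turn [-0.  -0.1  0.1]
```

Call:
send_rows([
  [[-0.001,-0.002,0],[-1,0,0],-1],
  [[0,0,0],[-1,0,0],-1],
  [[0,0,0],[0,0,0],-1],
])

```text
time_s: 25.7
tool_pos: [449.9, -273.7, 187.6]
ee_rot: [[-0.079, 0.997, -0.001], [0.997, 0.079, 0.002], [0.002, -0.0, -1.0]]
ft_force: [0.4, 1.5, -0.2]
opening: 0.598
```

```bash
python3 st.py
```

```text
along 7.82 lat(+world x side) 0.16 z 187.65 F along -1.42 F lat 0.51 Fz -0.22 open 51.99
turn [-0.0005 -0.0023  0.002 ] shift [-0.  -0.2  0. ] after turn [-0.  -0.2  0. ]
```

Call:
send_rows([
  [[0,-0.002,0],[-1.5,0,0],-1],
  [[0,0,0],[-1.5,0,0],-1],
  [[0,0,0],[0,0,0],-1],
])

```text
time_s: 26.0
tool_pos: [450.1, -275.6, 187.6]
ee_rot: [[-0.079, 0.997, -0.001], [0.997, 0.079, 0.002], [0.002, -0.001, -1.0]]
ft_force: [0.5, 1.1, 1.2]
opening: 0.594
```

```bash
python3 st.py
```

```text
along 9.8 lat(+world x side) 0.25 z 187.63 F along -1.05 F lat 0.56 Fz 1.15 open 51.66
turn [-0.0008 -0.0018  0.0026] shift [-0.  -0.2  0. ] after turn [-0.  -0.2  0. ]
```

Call:
send_rows([
  [[0,-0.002,0],[-1.5,0,0],-1],
  [[0,0,0],[-1.5,0,0],-1],
  [[0,0,0],[0,0,0],-1],
])

```text
time_s: 26.3
tool_pos: [450.4, -277.4, 187.6]
ee_rot: [[-0.08, 0.997, -0.001], [0.997, 0.08, 0.002], [0.002, -0.001, -1.0]]
ft_force: [-0.3, 1.8, 1.0]
opening: 0.601
```

```bash
python3 st.py;python3 - <<'E'
from h import *
im,c=shot("side","s14.png"); im2,c=shot("top","t14.png")
cv2.imwrite("pics/c14.png",np.hstack([cv2.resize(im[200:280,250:330],(400,400),interpolation=cv2.INTER_CUBIC),cv2.resize(im2[230:290,330:390],(400,400),interpolation=cv2.INTER_CUBIC)]))
E
```

```text
along 11.59 lat(+world x side) 0.37 z 187.61 F along -1.86 F lat -0.15 Fz 0.96 open 52.25
turn [-0.0012 -0.0017  0.0033] shift [-0.  -0.4  0. ] after turn [-0.  -0.4  0. ]
```

View pics/c14.png

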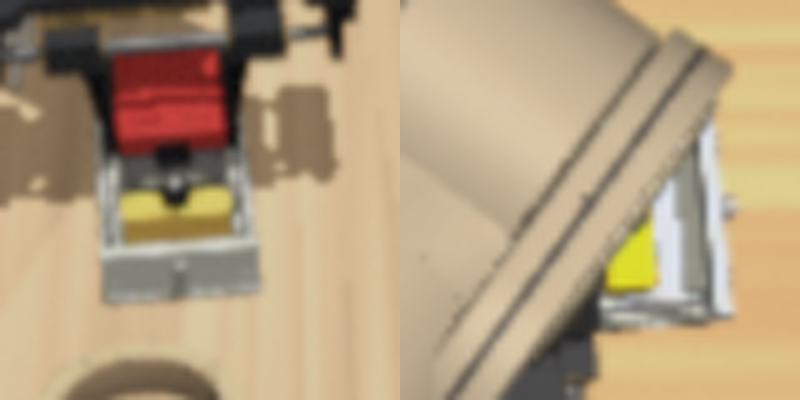

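Call:
send_rows([
  [[-0.001,-0.002,0.003],[-1.2,-0.3,0],-1],
  [[0,0,0],[-1,0,0],-1],
  [[0,0,0],[0,0,0],-1],
])

```text
time_s: 26.7
tool_pos: [450.5, -277.8, 187.6]
ee_rot: [[-0.078, 0.997, -0.001], [0.997, 0.078, 0.002], [0.002, -0.0, -1.0]]
ft_force: [0.1, 1.7, 0.8]
opening: 0.6
```

```bash
python3 st.py
```

```text
along 12.02 lat(+world x side) 0.44 z 187.63 F along -1.68 F lat 0.23 Fz 0.76 open 52.22
turn [-0.0004 -0.0024  0.0014] shift [-0.  -0.4  0. ] after turn [-0.  -0.4  0. ]
```

Call:
send_rows([
  [[0,0,0],[-1.2,0,0],-1],
  [[0,0,0],[-1,0,0],-1],
  [[0,0,0],[0,0,0],-1],
])

```text
time_s: 27.0
tool_pos: [450.6, -278.1, 187.6]
ee_rot: [[-0.079, 0.997, -0.002], [0.997, 0.079, 0.006], [0.006, -0.001, -1.0]]
ft_force: [0.2, 2.3, 0.9]
opening: 0.595
```

```bash
python3 st.py
```

```text
along 12.32 lat(+world x side) 0.49 z 187.65 F along -2.23 F lat 0.4 Fz 0.93 open 51.79
turn [-0.0014 -0.0061  0.0022] shift [-0.  -0.5  0.1] after turn [-0.  -0.5  0. ]
```

Call:
send_rows([
  [[0,-0.004,0.001],[-2,-0.3,0],-1],
  [[0,0,0],[-2,0,0],-1],
  [[0,0,0],[-2,0,0],-1],
])

```text
time_s: 27.3
tool_pos: [450.6, -279.3, 187.4]
ee_rot: [[-0.081, 0.997, -0.004], [0.997, 0.081, 0.011], [0.011, -0.003, -1.0]]
ft_force: [-4.0, 12.6, 9.1]
opening: 0.596
```

```bash
python3 st.py
```

```text
along 13.49 lat(+world x side) 0.45 z 187.45 F along -12.85 F lat -3.0 Fz 9.09 open 51.83
turn [-0.0035 -0.0112  0.0039] shift [ 0.  -0.5 -0.2] after turn [-0.  -0.4 -0.2]
```

Call:
send_rows([
  [[0,0,0],[0.5,0,-0.2],-1],
  [[0,0,0],[0,0,0],-1],
])

```text
time_s: 27.5
tool_pos: [450.5, -278.7, 187.5]
ee_rot: [[-0.08, 0.997, -0.005], [0.997, 0.08, 0.011], [0.011, -0.004, -1.0]]
ft_force: [-0.3, 4.8, 3.0]
opening: 0.598
```

```bash
python3 st.py
python3 - <<'E'
from h import *
im,c=shot("wrist","w15.png"); im2,c2=shot("side","s15.png")
cv2.imwrite("pics/c15.png",np.hstack([cv2.resize(im[195:275,230:420],(380,320),interpolation=cv2.INTER_CUBIC),cv2.resize(im2[200:264,250:330],(400,320),interpolation=cv2.INTER_CUBIC)]))
E
```

```text
along 12.92 lat(+world x side) 0.37 z 187.46 F along -4.83 F lat 0.03 Fz 2.96 open 52.06
turn [-0.0038 -0.0112  0.0037] shift [ 0.  -0.4 -0.1] after turn [-0.  -0.4 -0.1]
```

View pics/c15.png

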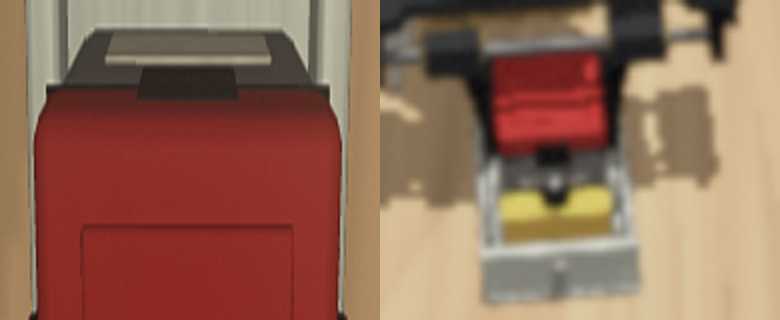

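Call:
send_rows([
  [[0,0,0],[0,0,0],0.6],
  [[0,0,0],[0,0,0],0.6],
  [[0,0,0],[0,0,0],0.6],
  [[0,0,0],[0,0,0],0.6],
  [[0,0,0],[0,0,0],0.6],
])

```text
time_s: 28.1
tool_pos: [449.6, -281.8, 187.6]
ee_rot: [[-0.078, 0.997, -0.004], [0.997, 0.078, 0.006], [0.007, -0.004, -1.0]]
ft_force: [-1.1, 0.6, 0.4]
opening: 0.797
```

```bash
python3 st.py
python3 - <<'E'
from h import *
im,c=shot("wrist","w16.png"); s=ctrl.read_state(); print(s["ee_rot"][2])
cv2.imwrite("pics/c16.png",cv2.resize(im[195:275,230:420],(760,320),interpolation=cv2.INTER_CUBIC))
E
```

```text
along 15.9 lat(+world x side) -0.72 z 187.57 F along -0.7 F lat -1.08 Fz 0.39 open 69.37
turn [-0.004  -0.0065  0.0012] shift [-0.   0.7 -0. ] after turn [-0.   0.7 -0. ]
[ 0.0065747  -0.00399879 -0.99997039]
```

View pics/c16.png

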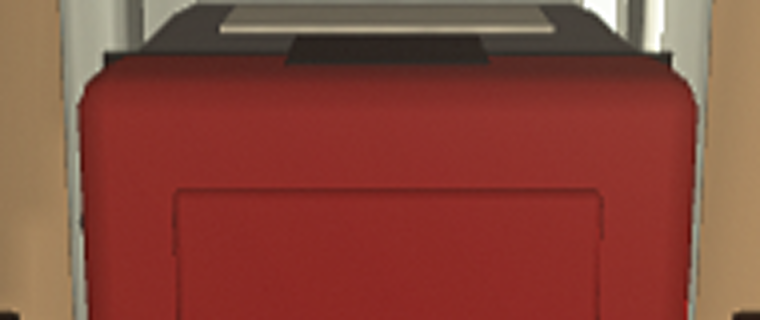

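Call:
send_rows([
  [[-0.004,-0.006,0],[0,0.7,-10],1],
  [[0,0,0],[0,0,-25],1],
  [[0,0,0],[0,0,-40],1],
  [[0,0,0],[-10,0,-40],1],
  [[0,0,0],[-30,0,-15],1],
  [[0,0,0],[-30,0,0],1],
  [[0,0,0],[-30,0,0],1],
  [[0,0,0],[-10,0,0],1],
  [[0,0,0],[0,0,0],1],
  [[0,0,0],[0,0,0],1],
  [[0,0,0],[0,0,0],1],
])

```text
time_s: 29.25
tool_pos: [459.9, -393.8, 330.1]
ee_rot: [[-0.082, 0.997, 0.005], [0.997, 0.082, -0.005], [-0.006, 0.004, -1.0]]
ft_force: [-0.3, -0.7, -0.5]
opening: 1.001
```

Run:
```python
from h import *
s=ctrl.read_state(); print(s["ft_force"],s["tool_pos"],np.abs(s["qvel"]).max())
im,c=shot("wrist","w17.png"); np.save("w17cam.npy",np.c_[c[0],c[1],c[2]])
shot("side","s17.png");shot("top","t17.png")
```

```text
[-0.29601806 -0.65606281 -0.48397485] [ 459.89821384 -393.7744701   330.06452446] 0.9057334796469253
```

View pics/w17.png

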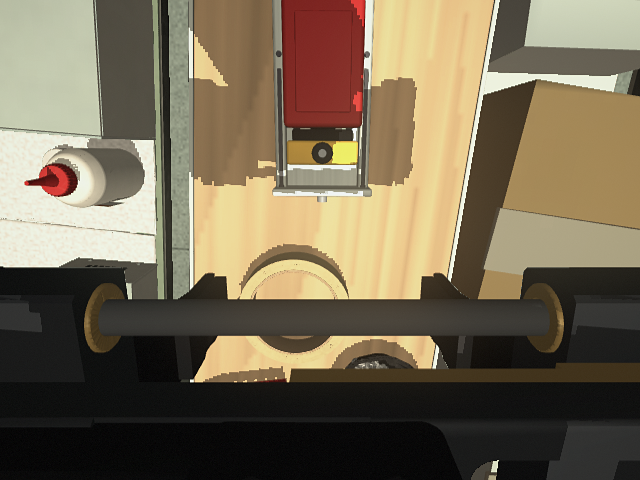

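Run:
```python
from h import *
im=cv2.imread("pics/w17.png"); cv2.imwrite("pics/c17.png",cv2.resize(im[90:210,260:385],None,fx=6,fy=4.9,interpolation=cv2.INTER_CUBIC))
im=cv2.imread("pics/s17.png"); cv2.imwrite("pics/c17s.png",cv2.resize(im[190:275,255:320],None,fx=7,fy=7,interpolation=cv2.INTER_CUBIC))
```

```text
(no output)
```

View pics/c17.png

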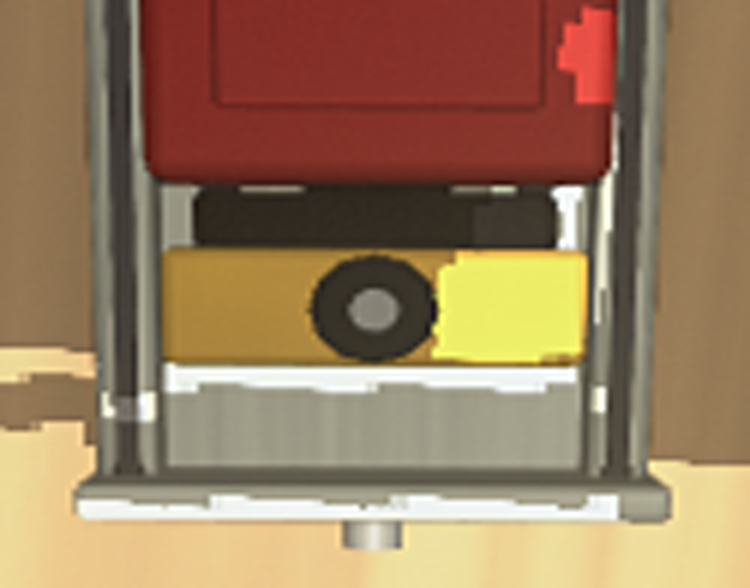

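View pics/c17s.png

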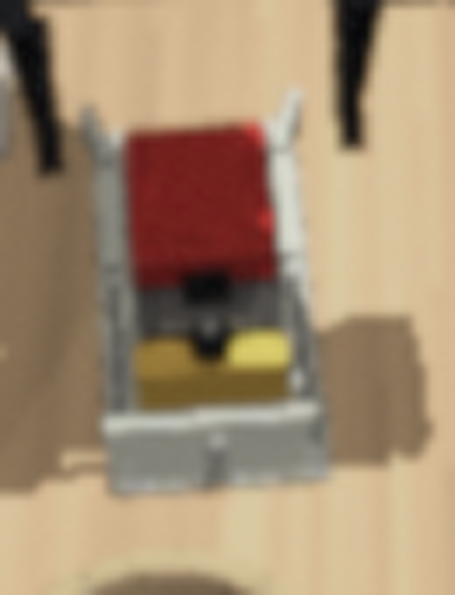

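Run:
```python
from h import *
u=np.array([.0767,-.9971]);o=np.array([448.9,-262.9])
def L(fn,ox,oy,fx,fy):
    M=np.load(fn); c=(M[:,:3],M[:,3:6],M[:,6])
    return lambda p,z:(px2w(c,(ox+p[0]/fx,oy+p[1]/fy),z)[:2]-o)
a=L("w8cam.npy",270,60,5,3.8); b=L("w17cam.npy",260,90,6,4.9)
n=np.array([-u[1],u[0]])
def p(nm,d): print(nm,"along",round(float(d@u),2),"lat",round(float(d@n),2))
p("w8 buf front",a((352,283),177));p("w8 buf back",a((352,333),177));p("w8 tongue tip",a((354,253),171));p("w8 knob",a((349,384),191));p("w8 end",a((343,530),178));p("w8 end inner top",a((343,515),178))
for z in (180,185): p("w8 yellow front/back z%d"%z,a((349,333),z)); p("",a((349,427),z))
p("w17 lid edge",b((375,183),210));p("w17 label",b((375,190),195));p("buf back",b((375,247),177));p("knob",b((375,309),191));p("end far",b((373,520),178));p("end near",b((373,480),178)); p("lid L",b((147,100),210)); p("lid R",b((613,100),210))
for z in (180,185): p("w17 yellow front/back z%d"%z,b((375,247),z)); p("",b((375,362),z))
```

```text
w8 buf front along 52.63 lat -0.31
w8 buf back along 62.11 lat 0.05
w8 tongue tip along 46.66 lat -0.13
w8 knob along 71.56 lat -0.28
w8 end along 100.88 lat 0.13
w8 end inner top along 97.85 lat 0.02
w8 yellow front/back z180 along 62.14 lat -0.45
 along 80.19 lat 0.24
w8 yellow front/back z185 along 62.16 lat -0.53
 along 79.91 lat 0.14
w17 lid edge along 54.22 lat -0.24
w17 label along 54.61 lat -0.2
buf back along 62.41 lat -0.12
knob along 71.4 lat -0.1
end far along 104.46 lat -0.16
end near along 98.12 lat -0.19
lid L along 43.65 lat -25.37
lid R along 43.33 lat 25.91
w17 yellow front/back z180 along 62.44 lat -0.12
 along 79.67 lat -0.03
w17 yellow front/back z185 along 62.47 lat -0.13
 along 79.41 lat -0.04
```

Run:
```python
from h import *
im=cv2.imread("pics/t17.png"); cv2.imwrite("pics/ct17.png",cv2.resize(im[230:300,275:395],None,fx=6.5,fy=6.5,interpolation=cv2.INTER_CUBIC))
```

```text
(no output)
```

View pics/ct17.png

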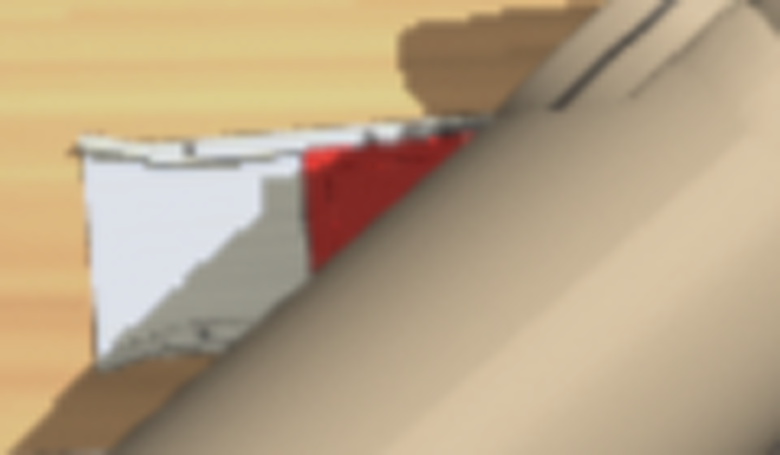

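Run:
```python
from h import *
u=np.array([.0767,-.9971]);o=np.array([448.9,-262.9]);n=np.array([-u[1],u[0]]);t=cam("top")
def p(nm,q,z):
    d=px2w(t,(275+q[0]/6.5,230+q[1]/6.5),z)[:2]-o; print(nm,(d@u).round(2),(d@n).round(2))
p("lid -x",(305,200),210);p("lid",(303,158),210);p("lid",(313,270),210);p("bolt1 far",(190,149),164);p("bolt1 near",(204,331),164);p("bolt2 far",(370,135),164);p("mouth floor",(90,255),150)
p("knob(t0)",(580,204),191);p("endtop",(665,200),178)
```

```text
lid -x -23.7 8.22
lid -23.14 22.84
lid -23.03 -16.18
bolt1 far -64.38 34.04
bolt1 near -64.71 -31.54
bolt2 far 0.72 33.3
mouth floor -104.44 0.19
knob(t0) 72.15 -0.22
endtop 103.04 -0.51
```

Call:
send_rows([
  [[0.004,0.005,0],[30,0,0],-1],
  [[0,0,0],[35,0,0],-1],
  [[0,0,0],[35,0,0],-1],
  [[0,0,0],[35,0,0],-1],
  [[0,0,0],[30,0,10],-1],
  [[0,0,0],[10,0,20],-1],
  [[0,0,0],[0,0,30],-1],
  [[0,0,0],[0,0,20],-1],
  [[0,0,0],[0,0,0],-1],
  [[0,0,0],[0,0,0],-1],
  [[0,0,0],[0,0,0],-1],
], newtons=20)

```text
time_s: 30.5
tool_pos: [445.8, -207.1, 248.2]
ee_rot: [[-0.093, 0.996, 0.005], [0.996, 0.093, 0.004], [0.004, 0.006, -1.0]]
ft_force: [0.4, -0.4, 0.5]
opening: 0.084
```

```bash
sed -i 's/"along",(d@u-3)/"TCPalong",(d@u)/' st.py; python3 st.py;  python3 - <<'E'
from h import *
todelta([445.1,-213,176],94.4)
im,c=shot("side","s18.png")
cv2.imwrite("pics/c18.png",cv2.resize(im[120:280,200:360],None,fx=3.7,fy=3.7,interpolation=cv2.INTER_CUBIC))
E
```

```text
TCPalong -55.91 lat(+world x side) 1.2 z 248.15 F along 0.4 F lat 0.36 Fz 0.53 open 7.28
turn [ 0.0055 -0.0037  0.0167] shift [-0.2 -1.5 60.5] after turn [ 0.  -1.2 60.6]
turn [ 0.0055 -0.0037  0.0167] shift [-6.1 -1.7 72.1] after turn [-5.9 -1.2 72.2]
```

View pics/c18.png

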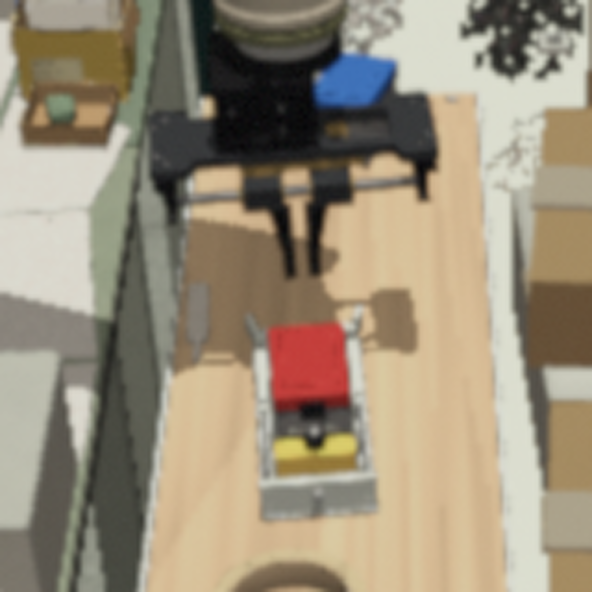

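Call:
send_rows([
  [[0.005,-0.004,0.016],[-2,-1.5,15],-1],
  [[0,0,0],[0,0,20],-1],
  [[0,0,0],[0,0,15],-1],
  [[0,0,0],[0,0,0],-1],
  [[0,0,0],[0,0,0],-1],
])

```text
time_s: 31.05
tool_pos: [445.8, -210.9, 197.3]
ee_rot: [[-0.073, 0.997, 0.004], [0.997, 0.073, -0.002], [-0.003, 0.004, -1.0]]
ft_force: [-0.5, 0.1, 0.5]
opening: 0.002
```

```bash
python3 st.py
```

```text
TCPalong -52.08 lat(+world x side) 0.85 z 197.29 F along -0.1 F lat -0.51 Fz 0.48 open 0.21
turn [ 0.0039  0.0025 -0.0041] shift [ 0.  -0.9  9.7] after turn [ 0.  -0.8  9.7]
```

Call:
send_rows([
  [[0.004,0.002,-0.004],[0,-0.9,8],-1],
  [[0,0,0],[0,0,8],-1],
  [[0,0,0],[0,0,4],-1],
  [[0,0,0],[0,0,0],-1],
  [[0,0,0],[0,0,0],-1],
])

```text
time_s: 31.55
tool_pos: [445.6, -211.5, 176.9]
ee_rot: [[-0.076, 0.997, 0.001], [0.997, 0.076, -0.001], [-0.001, 0.001, -1.0]]
ft_force: [-0.7, -0.0, 1.0]
opening: -0.0
```

```bash
python3 st.py
```

```text
TCPalong -51.55 lat(+world x side) 0.62 z 176.88 F along -0.02 F lat -0.74 Fz 1.0 open -0.03
turn [ 0.0014  0.0009 -0.0003] shift [ -0.   -0.6 -10.7] after turn [  0.   -0.6 -10.7]
```

Now approach to about -37, then small steps.

Call:
send_rows([
  [[0.001,0,0],[-3,-0.6,0],-1],
  [[0,0,0],[-3,0,0],-1],
  [[0,0,0],[-3,0,0],-1],
  [[0,0,0],[-3,0,0],-1],
  [[0,0,0],[0,0,0],-1],
  [[0,0,0],[0,0,0],-1],
])

```text
time_s: 32.15
tool_pos: [446.3, -225.0, 177.7]
ee_rot: [[-0.076, 0.997, 0.002], [0.997, 0.076, -0.001], [-0.001, 0.002, -1.0]]
ft_force: [-0.0, -0.4, -0.1]
opening: 0.004
```

```bash
python3 st.py
```

```text
TCPalong -37.95 lat(+world x side) 0.33 z 177.66 F along 0.43 F lat -0.05 Fz -0.07 open 0.37
turn [ 0.0016  0.0013 -0.0006] shift [-0.  -0.3 -9.9] after turn [ 0.  -0.3 -9.9]
```

Call:
send_rows([
  [[0,0,0],[-1.5,0,0],-1],
  [[0,0,0],[-1,0,0],-1],
  [[0,0,0],[0,0,0],-1],
  [[0,0,0],[0,0,0],-1],
])

```text
time_s: 32.55
tool_pos: [446.6, -227.5, 177.7]
ee_rot: [[-0.076, 0.997, 0.002], [0.997, 0.076, -0.001], [-0.001, 0.002, -1.0]]
ft_force: [-0.3, 0.0, 0.3]
opening: 0.008
```

```bash
python3 st.py
```

```text
TCPalong -35.47 lat(+world x side) 0.41 z 177.65 F along -0.06 F lat -0.31 Fz 0.27 open 0.68
turn [ 0.0016  0.0011 -0.0003] shift [-0.  -0.4 -9.9] after turn [ 0.  -0.4 -9.9]
```

Call:
send_rows([
  [[0,0,0],[-0.8,-0.2,0],-1],
  [[0,0,0],[-0.7,0,0],-1],
  [[0,0,0],[0,0,0],-1],
])

```text
time_s: 32.85
tool_pos: [446.6, -227.5, 177.6]
ee_rot: [[-0.078, 0.997, 0.001], [0.997, 0.078, 0.001], [0.001, 0.001, -1.0]]
ft_force: [-0.2, -0.3, -0.6]
opening: 0.005
```

```bash
python3 st.py
```

```text
TCPalong -35.48 lat(+world x side) 0.39 z 177.6 F along 0.28 F lat -0.24 Fz -0.56 open 0.46
turn [ 0.0011 -0.0014  0.0012] shift [  0.   -0.4 -10. ] after turn [  0.   -0.4 -10. ]
```

Call:
send_rows([
  [[0,0,0],[-0.8,0,0],-1],
  [[0,0,0],[-0.7,0,0],-1],
  [[0,0,0],[0,0,0],-1],
])

```text
time_s: 33.15
tool_pos: [446.6, -227.4, 177.6]
ee_rot: [[-0.079, 0.997, -0.0], [0.997, 0.079, 0.004], [0.004, 0.0, -1.0]]
ft_force: [0.1, 1.0, 0.3]
opening: 0.002
```

```bash
python3 st.py
```

```text
TCPalong -35.57 lat(+world x side) 0.41 z 177.57 F along -1.02 F lat 0.14 Fz 0.29 open 0.14
turn [ 0.0001 -0.0042  0.0025] shift [  0.   -0.4 -10. ] after turn [  0.   -0.4 -10. ]
```

Call:
send_rows([
  [[0,-0.004,0.002],[-1.5,0,0],-1],
  [[0,0,0],[-1.5,0,0],-1],
])

```text
time_s: 33.35
tool_pos: [446.9, -227.7, 177.5]
ee_rot: [[-0.079, 0.997, -0.001], [0.997, 0.079, 0.004], [0.005, -0.001, -1.0]]
ft_force: [-4.9, 11.4, 9.0]
opening: 0.005
```

```bash
python3 st.py
```

```text
TCPalong -35.24 lat(+world x side) 0.68 z 177.51 F along -11.73 F lat -3.97 Fz 9.04 open 0.42
turn [-0.001  -0.0046  0.0022] shift [  0.1  -0.7 -10.1] after turn [  0.   -0.7 -10.1]
```

Call:
send_rows([
  [[0,-0.002,0],[-1.8,0,0],-1],
  [[0,0,0],[-1.8,0,0],-1],
])

```text
time_s: 33.55
tool_pos: [446.8, -227.6, 177.4]
ee_rot: [[-0.081, 0.997, -0.004], [0.997, 0.081, 0.009], [0.009, -0.003, -1.0]]
ft_force: [-4.4, 12.1, 10.7]
opening: 0.005
```

```bash
python3 st.py
```

```text
TCPalong -35.33 lat(+world x side) 0.65 z 177.41 F along -12.41 F lat -3.42 Fz 10.66 open 0.42
turn [-0.0034 -0.0091  0.0046] shift [  0.1  -0.7 -10.2] after turn [  0.   -0.6 -10.2]
```

Call:
send_rows([
  [[0,0,0],[0,0,0],-1],
])

```text
time_s: 33.65
tool_pos: [446.8, -227.4, 177.4]
ee_rot: [[-0.082, 0.997, -0.004], [0.997, 0.082, 0.009], [0.009, -0.004, -1.0]]
ft_force: [-0.3, 0.5, -0.5]
opening: 0.003
```

```bash
python3 st.py
python3 - <<'E'
from h import *
im,c=shot("side","s19.png")
cv2.imwrite("pics/c19.png",cv2.resize(im[190:275,255:320],None,fx=7,fy=7,interpolation=cv2.INTER_CUBIC))
im,c=shot("wrist","w19.png")
im,c=shot("top","t19.png")
cv2.imwrite("pics/ct19.png",cv2.resize(im[230:300,275:395],None,fx=6.5,fy=6.5,interpolation=cv2.INTER_CUBIC))
E
python3 st.py
```

```text
TCPalong -35.58 lat(+world x side) 0.67 z 177.39 F along -0.52 F lat -0.31 Fz -0.52 open 0.27
turn [-0.0037 -0.0094  0.0051] shift [  0.1  -0.7 -10.2] after turn [  0.   -0.7 -10.2]
TCPalong -35.47 lat(+world x side) 0.7 z 177.38 F along -4.92 F lat -0.87 Fz 1.97 open 0.64
turn [-0.0034 -0.0092  0.0047] shift [  0.1  -0.7 -10.2] after turn [  0.   -0.7 -10.2]
```

View pics/c19.png

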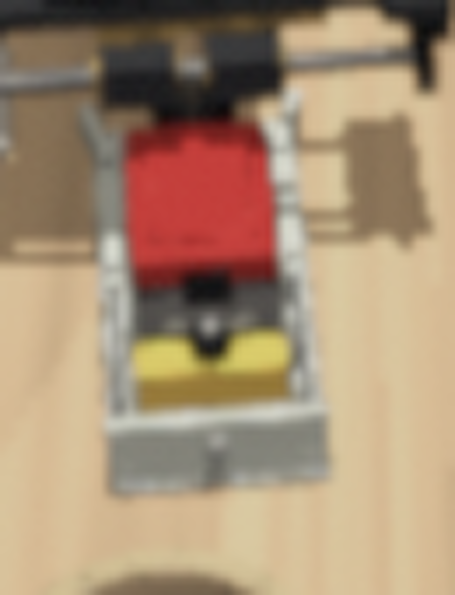

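View pics/ct19.png

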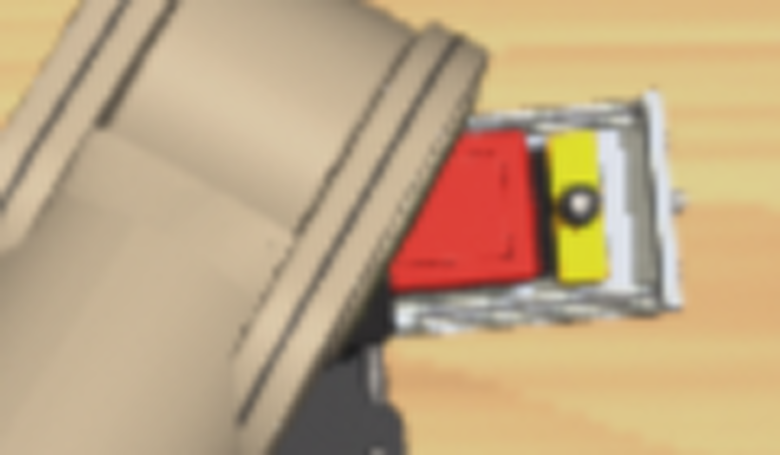

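View pics/w19.png

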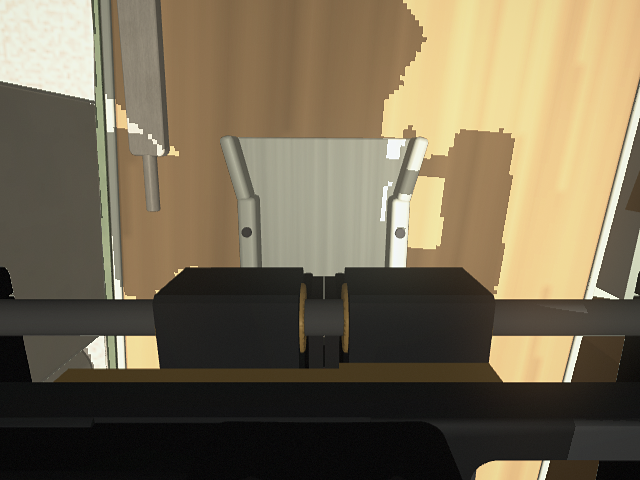

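Run:
```python
from h import *
u=np.array([.0767,-.9971]);o=np.array([448.9,-262.9]);n=np.array([-u[1],u[0]]);t=cam("top")
def p(nm,q,z):
    d=px2w(t,(275+q[0]/6.5,230+q[1]/6.5),z)[:2]-o; print(nm,(d@u).round(2),(d@n).round(2))
p("lid +x",(537,205),210);p("knob",(580,204),191);p("buf front t0",(527,210),177);p("buf back t0",(551,210),177);p("tongue t0",(509,212),171)
im=np.hstack([cv2.resize(cv2.imread(f"pics/{f}.png")[240:290,340:385],(360,400),interpolation=cv2.INTER_CUBIC) for f in("top0","t19")]); cv2.imwrite("pics/cc.png",im)
```

```text
lid +x 56.24 -0.66
knob 72.15 -0.22
buf front t0 53.96 0.38
buf back t0 62.45 -0.38
tongue t0 47.73 0.68
```

View pics/cc.png

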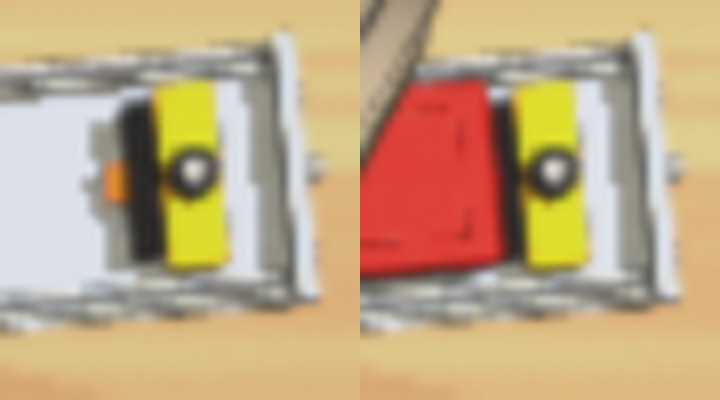

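Call:
send_rows([
  [[-0.003,-0.009,0.004],[-1,-0.4,-0.8],-1],
])

```text
time_s: 33.9
tool_pos: [446.6, -228.1, 177.9]
ee_rot: [[-0.077, 0.997, -0.001], [0.997, 0.077, 0.0], [0.0, -0.001, -1.0]]
ft_force: [0.8, 5.6, -3.0]
opening: 0.007
```

```bash
python3 st.py
```

```text
TCPalong -34.84 lat(+world x side) 0.34 z 177.87 F along -5.52 F lat 1.2 Fz -3.01 open 0.63
turn [-0.0007 -0.0005  0.0007] shift [ 0.  -0.3 -9.7] after turn [ 0.  -0.3 -9.7]
```

Call:
send_rows([
  [[0,0,0],[-1,-0.2,-0.1],-1],
])

```text
time_s: 34.0
tool_pos: [446.5, -228.2, 177.6]
ee_rot: [[-0.078, 0.997, -0.001], [0.997, 0.078, 0.001], [0.001, -0.001, -1.0]]
ft_force: [1.4, 8.7, -2.5]
opening: 0.002
```

```bash
python3 st.py
```

```text
TCPalong -34.79 lat(+world x side) 0.24 z 177.59 F along -8.58 F lat 2.04 Fz -2.54 open 0.18
turn [-0.0007 -0.0012  0.0011] shift [  0.   -0.3 -10. ] after turn [  0.   -0.2 -10. ]
```

Call:
send_rows([
  [[0,0,0],[0,0,0],-1],
  [[0,0,0],[0.5,0,0],-1],
  [[0,0,0],[0.7,0,0],-1],
  [[0,0,0],[0.7,0,0],-1],
  [[0,0,0],[1,0,0],-1],
  [[0,0,0],[1.5,0,0],-1],
  [[0,0,0],[3,0,0],-1],
  [[0,0,0],[5,0,0],-1],
  [[0,0,0],[0,0,0],-1],
])

```text
time_s: 34.9
tool_pos: [445.3, -217.3, 177.8]
ee_rot: [[-0.075, 0.997, 0.001], [0.997, 0.075, -0.003], [-0.003, 0.001, -1.0]]
ft_force: [0.2, 0.4, 0.4]
opening: 0.009
```

```bash
python3 st.py;  python3 - <<'E'
from h import *
im,c=shot("top","t20.png")
cv2.imwrite("pics/cc2.png",np.hstack([cv2.resize(cv2.imread(f"pics/{f}.png")[240:290,340:385],(360,400),interpolation=cv2.INTER_CUBIC) for f in("t19","t20")]))
E
```

```text
TCPalong -45.76 lat(+world x side) -0.1 z 177.82 F along -0.35 F lat 0.24 Fz 0.36 open 0.79
turn [ 0.0006  0.0033 -0.0018] shift [-0.   0.1 -9.8] after turn [ 0.   0.1 -9.8]
```

View pics/cc2.png

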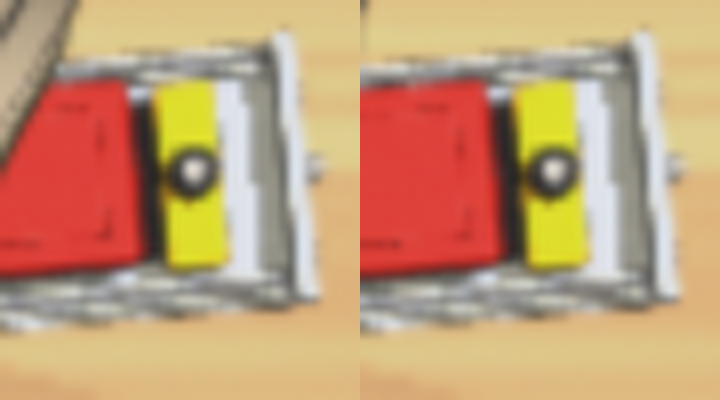

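Call:
send_rows([
  [[0,0,0],[0,0,-15],-1],
  [[0,0,0],[0,0,-30],-1],
  [[0,0,0],[0,0,-40],-1],
  [[0,0,0],[0,0,-40],-1],
  [[0,0,0],[20,0,-20],-1],
  [[0,0,0],[30,0,0],-1],
  [[0,0,0],[30,0,0],-1],
  [[0,0,0],[0,0,0],-1],
  [[0,0,0],[0,0,0],-1],
  [[0,0,0],[0,0,0],-1],
])

```text
time_s: 35.95
tool_pos: [438.1, -136.2, 329.0]
ee_rot: [[-0.072, 0.997, 0.002], [0.997, 0.072, -0.003], [-0.003, 0.002, -1.0]]
ft_force: [0.6, 0.3, -0.8]
opening: 0.004
```

Run:
```python
from h import *
im,c=shot("top","t21.png"); im2,c=shot("side","s21.png")
s=ctrl.read_state(); print(s["time_s"],s["tool_pos"],s["ft_force"],np.abs(s["qvel"]).max())
cv2.imwrite("pics/f1.png",cv2.resize(im[205:320,140:540],None,fx=2,fy=2,interpolation=cv2.INTER_CUBIC))
cv2.imwrite("pics/f2.png",cv2.resize(im2[120:370,210:360],None,fx=2.4,fy=2.4,interpolation=cv2.INTER_CUBIC))
```

```text
36.05 [ 438.02885029 -136.65353313  328.90287309] [ 0.56991916 -0.29388122  0.09394286] 0.20350776455181704
```

View pics/f1.png

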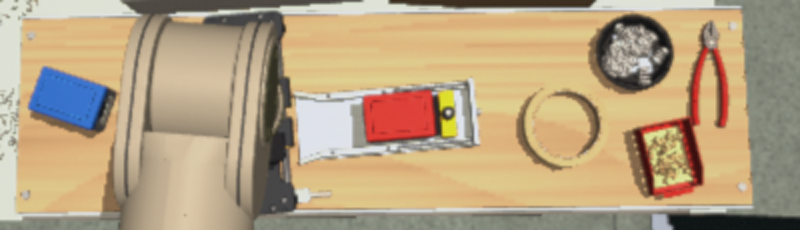

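View pics/f2.png

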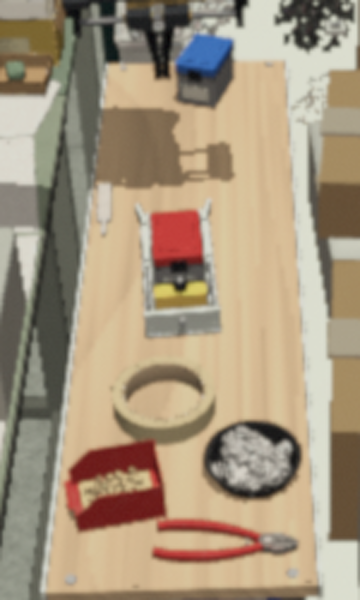

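Run:
```python
import cv2
im=cv2.imread("pics/t21.png"); cv2.imwrite("pics/f3.png",cv2.resize(im[235:295,305:395],None,fx=8,fy=8,interpolation=cv2.INTER_CUBIC))
```

```text
(no output)
```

View pics/f3.png

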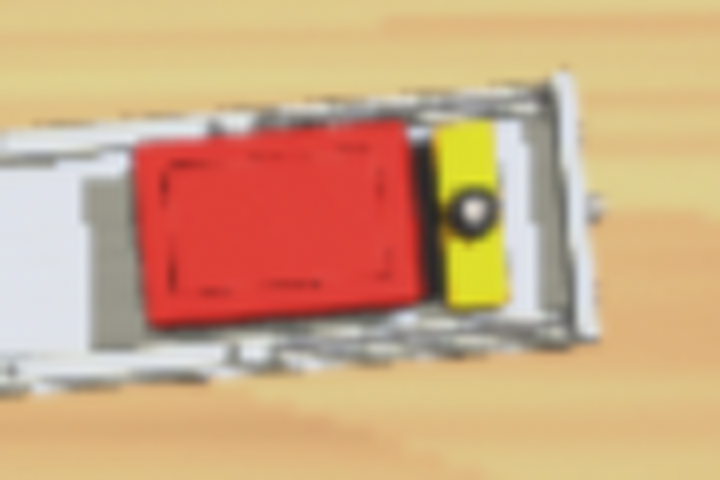

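Run:
```python
from h import *
u=np.array([.0767,-.9971]);o=np.array([448.9,-262.9]);t=cam("top")
for nm,q,z in [("lid-x",(141,233),210),("lid+x",(414,210),210),("knob",(473,212),191)]:
    d=px2w(t,(305+q[0]/8,235+q[1]/8),z)[:2]-o; print(nm,(d@u).round(2))
```

```text
lid-x -22.78
lid+x 54.37
knob 71.88
```

Run:
```python
from rig import ctrl
print(ctrl.hand_in())
```

```text
the job is handed in; nothing more can be done
None
```

I handed the job in at about 36 s. The heavier red-lidded box is home against the buffer, and the blue-lidded box is back upright on the riser.

- **Weighing:** I lifted the blue box about 80 mm and read about 2.8 N, then set it back on its spot. The red box read about 5.8 N, so red is the heavier one.
- **Feeder:** I set the red box down in the channel, slid it in slowly, and confirmed with a light push from behind.
- **Home check by sight:** The box's front end measures at feeder x ≈ 54 mm. The buffer face at rest measured about 52.6 mm from the wrist camera and 54 mm from the top camera. The box is therefore against the face, and the tongue, now hidden behind it, should be flush.
- **Home check by force:** The box resisted the last push with about 8.6 N, well above the 1–2 N it took to slide, and stayed put when I backed off.
- **Bystanders:** The dish, tape, cutters and bin look unmoved in the last pictures. The gauge was partly hidden by the arm in the top view, and I did not check the nylon block closely.

**What disagreed:**
- An earlier estimate of the box's position, from where it sat in the gripper, came out 3–4 mm short of what the two cameras agreed on. I trusted the cameras.
- Two pushes peaked at about 12–13 N at the wrist, partly friction from pressing down. That is under the 15 N ramming limit, but closer than I intended, and I only saw the force at the end of each move, so a short higher peak is possible.

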